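# Shut off the press's air in the valve box

### The job

Shut off the press's air so that its die can be changed: push the upturned lip of the valve box's metal cover until the cover has slid fully back, then push the lever with the round disc on its hub a quarter turn clockwise, out to the left, until it is fully shut against its stop. Do both with the fingertips or the outside of the fingers only, without pinching the lip or the lever, and leave the cover open. Leave the other lever as it is and neither lift nor shift the tubes, dies and tools standing about.

Things in the scene. Friction and masses are not known exactly. Their poses are not given: they have to be found in the camera images.
- valve_box: Fixed grey sheet-steel shut-off box, 206 mm (x) by 230 mm (y) over its guide rails, 72 mm high. Origin: centre of its underside on the table; x points from its front (robot side) to its back, y to its left. Front half: open-topped bay under the cover. Rear half: fixed deck, 63 mm high. A pipe with a small round gauge stands at its left wall near the back (x +50, y +142 mm, up to 91 mm high).
- bay (a point): Centre of the bay's opening, 64 mm above the table (rim height; the side rails are 72 mm high). The bay measures inside 96 mm (x) by 210 mm (y), floor 4 mm above the table. Two equal ball valves stand in it, pivots 25 mm behind this point, one 48 mm to the right, one 37 mm to the left; which of them is the marked one varies. Both are hidden while the cover is shut.
- cover (a joint): Sliding aluminium cover plate (106 x 208 x 3 mm, upper face 67.5 mm above the table) of the bay: 0 m shut, 0.098 m fully back on the rear deck against its stop. It slides along the box's +x with 2.5 N of rail friction and some damping, and stays where it is left. It starts shut or up to 8 mm ajar.
- lip_front (a point): Front face of the cover's upturned front lip: a straight sheet lip 150 mm wide (along y), 6 mm thick, standing from 67.5 to 89.5 mm above the table. Origin: middle of the lip's front face, 78.5 mm above the table; x points to the back (the way the cover slides), y left. Push here. Open, this face stands at the box's x -5 mm.
- lip_back (a point): Rear face of the same lip. Origin: middle of that face, 6 mm behind lip_front.
- marked_lever (a joint): Lever of the marked valve, the one with a round flat steel disc (34 mm across, 3 mm thick) on its hub: 0 rad open (lever along its pipe, pointing to the front of the box), 1.571 rad shut against its stop (lever across the pipe, pointing to the box's left, +y); clockwise seen from above. Friction 0.12 N m, no spring. Starts 0 to 0.12.
- marked_hub (a point): Pivot of the marked lever, 48 mm above the table, at mid-height of the lever. The lever is 60 mm long from here to its tip; from 20 to 60 mm out it has a black grip 14 mm wide and 14 mm high (41 to 55 mm above the table). Valve body and pipe below it reach up to 40 mm near the pivot, 30 mm elsewhere; disc and nut on the hub up to 57 mm.
- marked_tip (a point): Outer end of the marked lever, 60 mm from its pivot, 48 mm above the table.
- marked_grip_right (a point): Right-hand shell of the marked lever's grip, 40 x 7 x 14 mm (right seen from the robot while open). Origin: middle of its outer side face, 40 mm out from the pivot, 48 mm above the table; x points from tip to pivot, y (left when open) is the way the face is pushed to shut the valve.
- marked_grip_left (a point): Left-hand shell of the same grip; origin at the middle of its outer side face, 14 mm from the right one.
- plain_lever (a joint): Lever of the other valve, same in size and movement, without a disc: 0 rad open, 1.571 rad shut. Starts 0 to 0.12; to be left as it is.
- plain_hub (a point): Pivot of the plain lever, 48 mm above the table; only a small hex nut on it.
- plain_tip (a point): Outer end of the plain lever, 60 mm from its pivot, 48 mm above the table.
- die_1: Loose brass-coloured press die, 22 mm across, 24 mm tall, standing left of the valve box; origin at its underside. Bystander.
- die_2: Loose steel press die, 26 mm across, 18 mm tall, standing left of the valve box; origin at its underside. Bystander.
- die_3: Loose slim steel press die, 18 mm across, 30 mm tall, standing at the left; origin at its underside. Bystander.
- tube_h1: Loose white open tube, 45 mm across, 118 mm tall, standing at the left; origin at its underside. Bystander.
- tube_g1: Loose white capped tube, 45 mm across, 118 mm tall, standing at the left; origin at its underside. Bystander.
- tube_g2: Loose white capped tube, 45 mm across, 118 mm tall, standing behind the valve box; origin at its underside. Bystander.
- spanner: Loose double open-ended spanner, 165 mm long, 6 mm thick, lying at the right front; origin at its underside. Bystander.
- screwdriver: Loose screwdriver with red handle, 205 mm long, lying at the far right front; origin at its underside. Bystander.

How it is judged:
By the outcome, as a careful person would: the job done as asked, in the order asked, and still so for the second after the job is handed in, with the robot touching nothing.
It also fails if it takes over 48 s, if anything falls off the work surface, if the arm or the gripper's body presses on something with over 40 N, if the wrist force passes 120 N, or if a joint passes its speed limit or range.

### The arm

A 6-joint arm with a two-finger parallel gripper is mounted at the origin on a cart in front of the work surface, level with it; the furniture and walls round the work are solid. World frame = base frame: x ahead of the robot, y to its left, z up, the work surface at z = 0. Lengths are in m, angles in degrees, forces in N, time in s.
With the tool pointing down it reaches from about 0.4 to 0.825 m from the base axis. Payload 7 kg.
Tool frame: the origin (TCP) lies at the very end of the fingers, on their centre line; the grasp point (between the pads) lies 19 mm behind it; x points along the fingers, y is the direction in which the jaws open and shut, and the axes are right-handed (so a half turn about x gives the same grasp; the last joint's range is limited). The gripper opens to 88 mm and grips with 3 to 60 N. Pads are 19 mm wide; open, the fingers measure 130 mm over their backs; the gripper's body (78 mm by 193 mm) begins 47 mm behind the grasp point.
Start: joints at [-48.925, 20.546, 0.682, 0, -70.136, -16.507], TCP at [0.281, -0.614, 0.201] pointing down, gripper open.
Joint ranges: [-176.03, 176.03], [-82.01, 121.73], [-58.28, 71.71], [-173.87, 95.51], [-174.79, -0.11], [-173.66, 173.66]. Speed limits (degrees/s): [136.94, 136.94, 172.46, 180, 180, 180].

### API

Orientations are given as [roll, pitch, yaw] about the fixed x, y, z axes, in that order (R = Rz(yaw) Ry(pitch) Rx(roll)).
In Python, from plant import * gives the robot as it stands. The module is installed in compiled form; this text tells all that it offers.
- The arm moves only by the shell command python3 -m creep 'ROWS' [FORCE]. ROWS is a JSON object of lists of equal length, an entry for each row: "jaw": the closure, from -1 (fully open) to 1 (shut); "translation": the shift along the tool's x, y, z in m, a list of three; "roll": the turn about the tool's x in rad. A call has exactly 10 rows; each row shifts and turns the commanded pose from where the row before left it, along the tool's axes as they then stand; what a row does not reach is not made up. A row lasts 1/10 s, in which the tool goes at most 50 mm and 8.59 degrees, less where a joint would pass 70% of its speed; a pose out of reach is approached as far as the arm can. A call with a gripper value outside its range is refused whole. The fingers move at their own pace and stop on an object; FORCE is the grip in N (left out, the last holds). Time passes only in rows, so rows that do not move let the fingers close, or fill a call up. It gives the time, the measured TCP pose, the force and the opening at its end, in the units of the state.
- get_state(): the state, without advancing time (a new reading comes with each control period).
- capture(name): name is "scene" or "top"; returns a dict with "image" (400x640x3 uint8, red, green, blue), "fovy" (degrees; the focal length in pixels is half the picture's height over the tangent of half this angle, whatever the lens; pixels are square), "cx", "cy" (the principal point, pixels), "D" ([k1, k2, p1, p2, k3] as OpenCV has them; the pictures are not rectified), "pose" (4x4, takes a point from camera to world coordinates). Camera axes: x right, y up, looking along -z (the intrinsics and any distortion apply to the point x, -y, -z); pixel columns grow to the right and rows downward; lengths in m; the calibration is good to about 2 mm. A picture is of the moment at which its call begins. There is no depth.
- close_job(): hands the job in, once; it reports no verdict.
The state is a dict: "time_s": time; "joints": joint angles; "qd": joint speeds; "joint_torque": joint torques, N m; "tcp_pos": TCP position; "eef_rot": TCP orientation; "contact_force": force on the tool from outside, world axes, zero at the start; "moment": the same for the moment, N m; "gripper_width": finger opening in m.
Only numpy, scipy, OpenCV 4.12 (cv2) and the standard library are available. Lean on these libraries where they do the work, as an engineer would, in place of code of your own. Each camera call takes 0.05 s, during which the arm holds its last target.

## Working session

There is one attempt and no reset: what is moved stays moved. The work goes in short steps, Python scripts to look and compute and a shell command to move; the robot and the scene stay as the last step left them, time stands still between calls to the robot, and variables do not carry over. Pictures are saved under pics/ and viewed, and the job is handed in when it is done.

```bash
mkdir -p pics; cat > h.py <<'E'
from plant import *
import numpy as np, cv2
def cap(n,f):
    c=capture(n); cv2.imwrite('pics/'+f,c['image'][:,:,::-1]); 
    import pickle; pickle.dump(c,open('pics/'+f+'.pkl','wb')); return c
def K(c):
    h=c['image'].shape[0]; f=h/2/np.tan(np.radians(c['fovy'])/2)
    return np.array([[f,0,c['cx']],[0,f,c['cy']],[0,0,1]])
def ray(c,uv):
    p=cv2.undistortPoints(np.array([[uv]],float),K(c),np.array(c['D'],float))[0,0]
    P=np.array(c['pose']); return P[:3,3],P[:3,:3]@np.array([p[0],-p[1],-1])
def atz(c,uv,z):
    o,d=ray(c,uv); return o+d*(z-o[2])/d[2]
def proj(c,X):
    P=np.array(c['pose']); X=np.atleast_2d(X); q=(X-P[:3,3])@P[:3,:3]; q=q*[1,-1,-1]
    return cv2.projectPoints(q.astype(float),np.zeros(3),np.zeros(3),K(c),np.array(c['D'],float))[0][:,0]
def load(f):
    import pickle; return pickle.load(open('pics/'+f+'.pkl','rb'))
def crop(f,x0,y0,x1,y1,s,o):
    i=cv2.imread('pics/'+f)[y0:y1,x0:x1]; cv2.imwrite('pics/'+o,cv2.resize(i,None,fx=s,fy=s,interpolation=cv2.INTER_CUBIC))
E
python3 - <<'E'
from h import *
print(get_state())
for n in('scene','top'):
    c=cap(n,n+'0.png'); print(n,c['fovy'],c['cx'],c['cy'],c['D'],np.round(c['pose'],3).tolist())
E
```

```text
{'time_s': 0.0, 'joints': array([-4.89233892e+01,  2.05903454e+01,  6.31819899e-01, -2.03083710e-02,
       -7.01346045e+01, -1.65074694e+01]), 'qd': array([ 0.08367691, -0.03821728,  0.06209291,  0.1353768 ,  0.00196467,
        0.12320665]), 'joint_torque': array([ 2.41201858e-03, -5.82713914e+01,  2.93052810e+01,  6.99740499e+00,
        6.75927935e-03, -1.61017288e-04]), 'tcp_pos': array([ 0.28040946, -0.61340277,  0.20031958]), 'eef_rot': array([ 94.92425117,  89.9049327 , 119.48647599]), 'contact_force': array([ 0.39928785,  0.11161056, -0.78298987]), 'moment': array([-0.00651658, -0.04424312,  0.02180434]), 'gripper_width': 0.08758803385403029}
scene 55.86800918970284 315.4935604665022 205.59462029250952 [-0.06667848  0.          0.          0.          0.        ] [[0.539, 0.636, -0.552, -0.072], [-0.842, 0.398, -0.364, -0.378], [-0.011, 0.661, 0.75, 0.958], [0.0, 0.0, 0.0, 1.0]]
top 56.955181581518154 319.27648785458405 201.15392795452746 [0.02569913 0.         0.         0.         0.        ] [[0.062, 0.977, -0.204, 0.382], [-0.998, 0.06, -0.013, 0.037], [-0.0, 0.205, 0.979, 1.222], [0.0, 0.0, 0.0, 1.0]]
```

View pics/scene0.png

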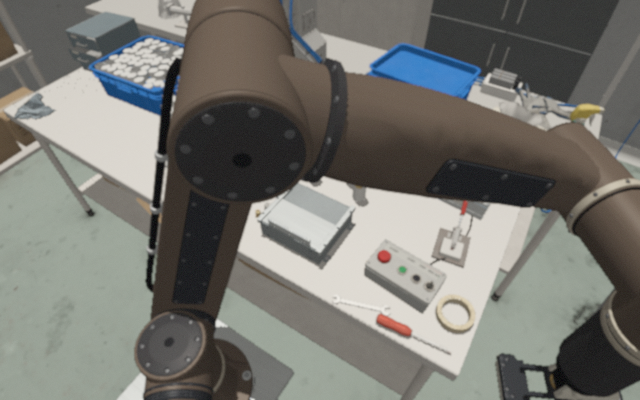

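View pics/top0.png

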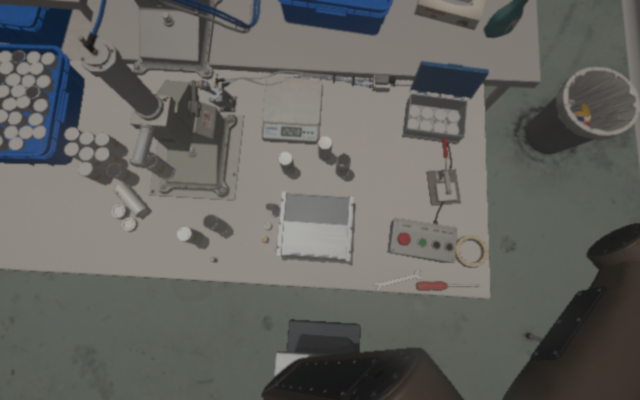

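```bash
python3 - <<'E'
from h import *
crop('top0.png',255,175,375,275,6.5,'t1.png')
crop('scene0.png',240,170,370,270,6,'s1.png')
E
```

```text
(no output)
```

View pics/t1.png

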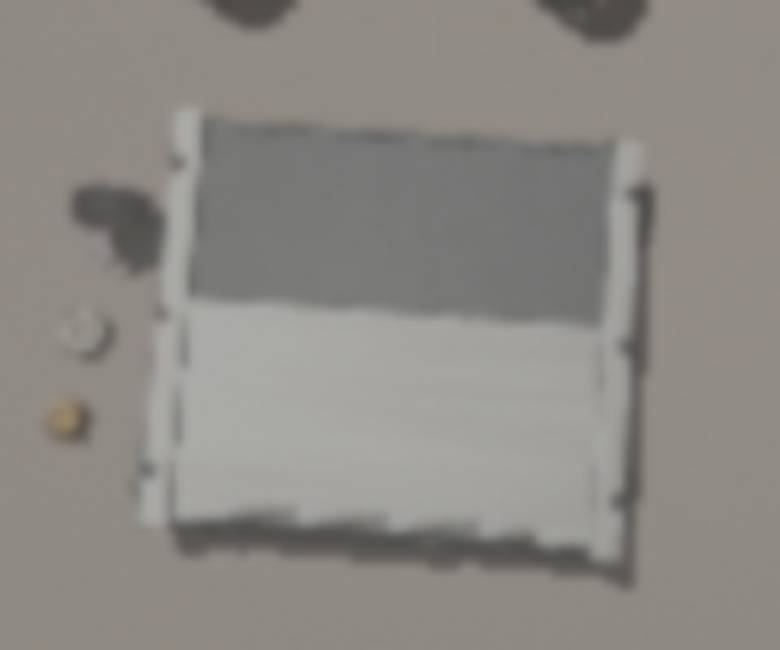

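View pics/s1.png

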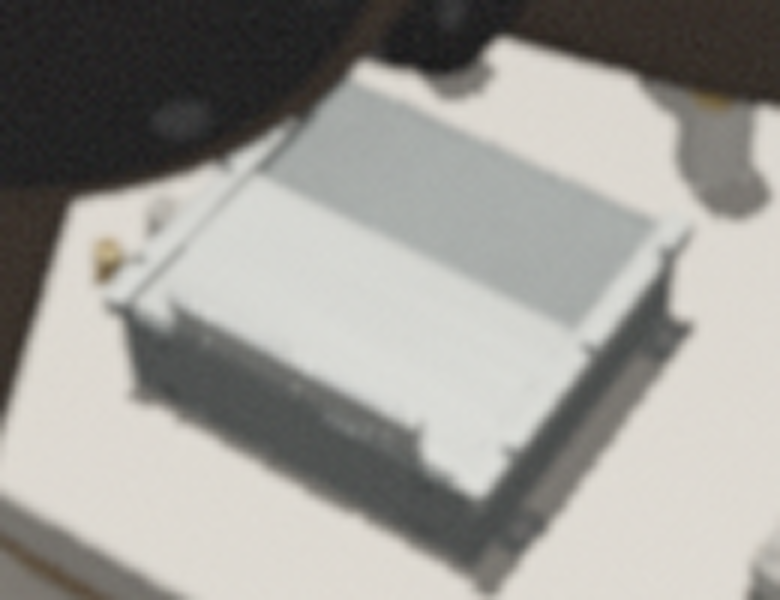

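```bash
python3 - <<'E'
from h import *
c=load('top0.png')
T=lambda X,Y:(255+X/6.5,175+Y/6.5)
pts={'RL':(176,106),'RR':(645,144),'FL':(139,525),'FR':(618,561)}
W={k:atz(c,T(*v),.072) for k,v in pts.items()}
for k in W:print(k,np.round(W[k],4))
print(np.linalg.norm(W['RL']-W['FL']),np.linalg.norm(W['RR']-W['FR']),np.linalg.norm(W['RL']-W['RR']),np.linalg.norm(W['FL']-W['FR']))
from scipy.optimize import least_squares
loc={'RL':(.103,.115,.072),'RR':(.103,-.115,.072),'FL':(-.103,.115,.072),'FR':(-.103,-.115,.072)}
def tr(p,l):
    a=p[2];l=np.atleast_2d(l);return np.c_[p[0]+np.cos(a)*l[:,0]-np.sin(a)*l[:,1],p[1]+np.sin(a)*l[:,0]+np.cos(a)*l[:,1],l[:,2]]
f=lambda p:(proj(c,tr(p,[loc[k] for k in pts]))-[T(*pts[k]) for k in pts]).ravel()
r=least_squares(f,[.43,.04,0]);print(r.x,np.degrees(r.x[2]),r.fun)
# scene check
s=load('scene0.png');print((proj(s,tr(r.x,[loc[k] for k in pts]))-[240,170])*6)
for e in [('cover rear y0',(0.005,0,.0675)),('RRbot',(.103,-.115,0)),('FRbot',(-.103,-.115,0)),('FLbot',(-.103,.115,0))]:
  q=tr(r.x,e[1]);print(e[0],(proj(s,q)-[240,170])*6,(proj(c,q)-[255,175])*6.5)
E
```

```text
RL [0.6473 0.1726 0.072 ]
RR [ 0.6425 -0.059   0.072 ]
FL [0.4424 0.1732 0.072 ]
FR [ 0.4395 -0.0547  0.072 ]
0.20499031150035407 0.20297744378676577 0.23160508183255546 0.22793273319192034
[ 0.5430035   0.05802544 -0.01446673] -0.8288825950691683 [ 0.34373818 -0.07408475 -0.13141469 -0.57777195 -0.43694904  0.19551032
  0.23193206  0.40444515]
[[337.91192942  52.04653068]
 [698.33652534 220.46569993]
 [103.48571852 291.51325036]
 [482.85305711 496.95878006]]
cover rear y0 [[409.88423021 255.0826675 ]] [[395.3601161  321.02128797]]
RRbot [[689.06078266 307.6420286 ]] [[631.38223763 170.24366329]]
FRbot [[483.04662957 579.28502996]] [[607.74483048 569.96258268]]
FLbot [[120.7498381  377.37408167]] [[152.58475696 534.75719822]]
```

```bash
cat >> h.py <<'E'
from scipy.spatial.transform import Rotation as Ro
BOX=np.array([.543,.058,np.radians(-.83)])
def st():
    s=get_state(); R=Ro.from_euler('xyz',s['eef_rot'],degrees=True).as_matrix()
    p=s['tcp_pos']; d=p[:2]-BOX[:2]; a=BOX[2]
    print('t%.2f'%s['time_s'],'tcp',np.round(p,4),'box',np.round([np.cos(a)*d[0]+np.sin(a)*d[1],-np.sin(a)*d[0]+np.cos(a)*d[1]],4),'F',np.round(s['contact_force'],1),'w%.3f'%s['gripper_width'],'j',np.round(s['joints'],1))
    print(np.round(R,3).tolist(),'tool y dir rel box deg %.2f'%(np.degrees(np.arctan2(R[1,1],R[0,1]))-np.degrees(a)))
    return s,R
def tool(goal):
    s,R=st(); print('tool delta',np.round(R.T@(np.array(goal)-s['tcp_pos']),4))
def b2w(x,y,z):
    a=BOX[2]; return np.array([BOX[0]+np.cos(a)*x-np.sin(a)*y,BOX[1]+np.sin(a)*x+np.cos(a)*y,z])
E
python3 - <<'E'
from h import *
tool(b2w(-.128,0,.2))
c=load('top0.png')
for n,uv in dict(cap=(184,234),g2a=(286,159),g2b=(325,147)).items(): print(n,atz(c,uv,.118))
E
```

```text
t0.10 tcp [ 0.2804 -0.6135  0.2004] box [-0.2528 -0.6752] F [-0.4 -0.4  0.4] w0.088 j [-48.9  20.6   0.6  -0.  -70.1 -16.5]
[[-0.001, -0.416, 0.91], [0.001, 0.91, 0.416], [-1.0, 0.001, -0.0]] tool y dir rel box deg 115.39
tool delta [0.0012 0.5565 0.4023]
cap [0.48766696 0.44893563 0.118     ]
g2a [0.74115145 0.16343892 0.118     ]
g2b [0.78825418 0.04381971 0.118     ]
```

```bash
python3 -m creep '{"jaw":[1,1,1,1,1,1,1,1,1,1],"translation":[[0,0.04,0.0288],[0,0.04,0.0288],[0,0.04,0.0288],[0,0.04,0.0288],[0,0.04,0.0288],[0,0.04,0.0288],[0,0.04,0.0288],[0,0.04,0.0288],[0,0.04,0.0288],[0,0.04,0.0288]],"roll":[0,0,0,0,0,0,0,0,0,0]}' 10; python3 -c "
from h import *
tool(b2w(-.128,0,.2))"
```

```text
time_s: 1.1
tcp_pos: [0.3759, -0.1285, 0.2014]
eef_rot: [-5.0, 90.0, 19.5]
contact_force: [0.8, -0.8, -0.5]
gripper_width: 0.013
t1.10 tcp [ 0.3759 -0.1285  0.2014] box [-0.1644 -0.1889] F [ 0.8 -0.8 -0.5] w0.013 j [ 10.   -7.1 -31.5  -0.  -65.6 -75.4]
[[0.001, -0.416, 0.91], [0.0, 0.91, 0.416], [-1.0, -0.0, 0.001]] tool y dir rel box deg 115.38
tool delta [0.0014 0.1551 0.1138]
```

```bash
python3 -m creep '{"jaw":[1,1,1,1,1,1,1,1,1,1],"translation":[[0,0.039,0.0284],[0,0.039,0.0284],[0,0.039,0.0284],[0,0.038,0.0284],[0,0,0],[0,0,0],[0,0,0],[0,0,0],[0,0,0],[0,0,0]],"roll":[0,0,0,0,0.11,0.11,0.11,0.11,0,0]}'; python3 -c "
from h import *
tool(b2w(-.128,0,.074))
cap('top','top1.png');cap('scene','scene1.png')
crop('top1.png',215,165,415,305,4,'t2.png')
crop('scene1.png',220,100,420,250,4,'s2.png')"
```

```text
time_s: 2.1
tcp_pos: [0.415, 0.0578, 0.2011]
eef_rot: [-164.4, 90.0, -164.8]
contact_force: [0.2, 0.6, 0.1]
gripper_width: 0.0005
t2.10 tcp [0.415  0.0578 0.2011] box [-0.128  -0.0021] F [0.2 0.6 0.1] w0.000 j [  35.2   -4.6  -29.4   -0.   -65.3 -125.6]
[[-0.0, 0.008, 1.0], [-0.0, 1.0, -0.008], [-1.0, -0.0, -0.0]] tool y dir rel box deg 90.37
tool delta [1.271e-01 2.100e-03 1.000e-04]
```

View pics/t2.png

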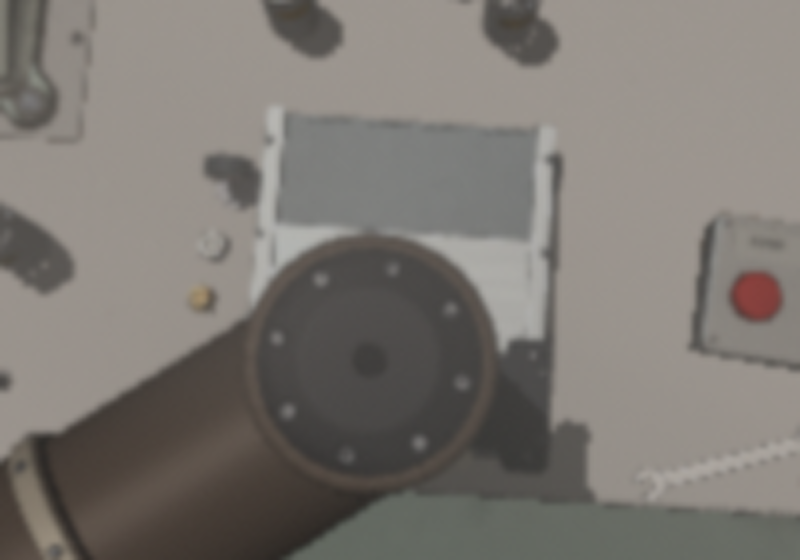

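View pics/s2.png

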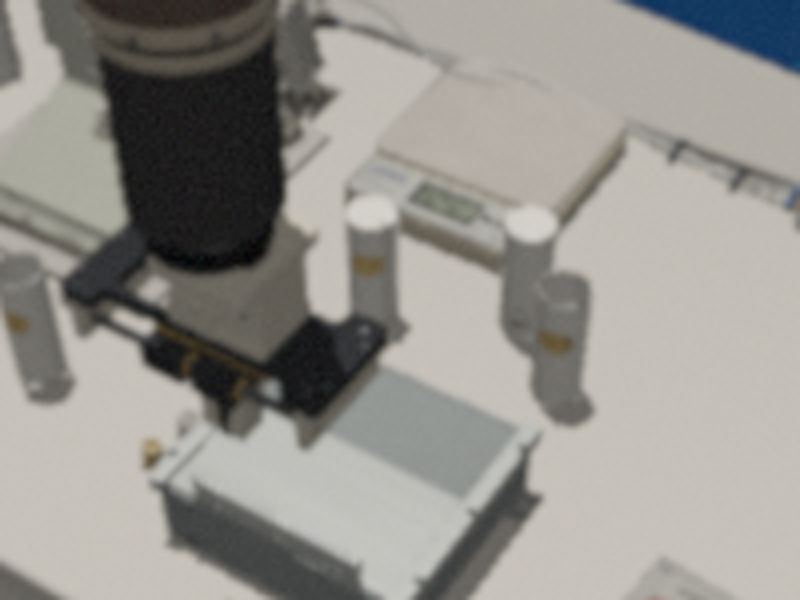

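```bash
python3 -m creep '{"jaw":[1,1,1,1,1,1,1,1,1,1],"translation":[[0.025,0.002,-0.003],[0.025,0,0],[0.025,0,0],[0.025,0,0],[0.02,0,0],[0.006,0,0],[0,0,0],[0,0,0],[0,0,0],[0,0,0]],"roll":[0,0,0,0,0,0,0,0,0,0]}'; python3 -c "
from h import *
tool(b2w(-.016,0,.074))
cap('scene','scene2.png')
crop('scene2.png',240,170,370,270,6,'s3.png')"
```

```text
time_s: 3.2
tcp_pos: [0.4127, 0.0603, 0.0761]
eef_rot: [34.6, 89.9, 33.9]
contact_force: [0.5, 0.3, 0.0]
gripper_width: 0.0003
t3.20 tcp [0.4127 0.0603 0.0761] box [-0.1303  0.0004] F [0.5 0.3 0. ] w0.000 j [  35.7    3.3  -40.4    0.   -46.2 -126.3]
[[0.001, 0.011, 1.0], [0.001, 1.0, -0.011], [-1.0, 0.001, 0.001]] tool y dir rel box deg 90.20
tool delta [ 0.0023 -0.0008  0.1143]
```

View pics/s3.png

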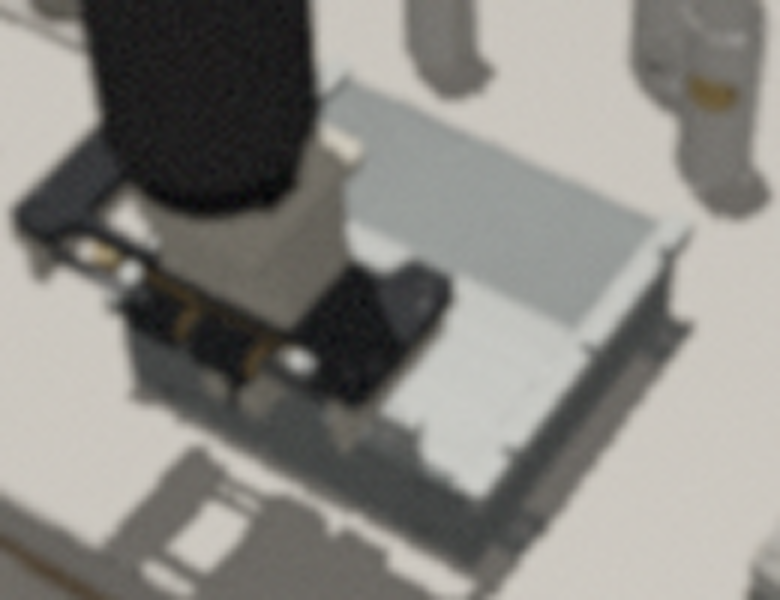

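```bash
python3 -m creep '{"jaw":[1,1,1,1,1,1,1,1,1,1],"translation":[[0.002,0,0.01],[0,0,0.01],[0,0,0.01],[0,0,0.01],[0,0,0.01],[0,0,0.01],[0,0,0.01],[0,0,0.01],[0,0,0.01],[0,0,0.005]],"roll":[0,0,0,0,0,0,0,0,0,0]}'; python3 -c "
from h import *
tool(b2w(-.016,0,.074))
cap('scene','scene3.png')
crop('scene3.png',240,170,370,270,6,'s4.png')"
```

```text
time_s: 4.25
tcp_pos: [0.5082, 0.0589, 0.0732]
eef_rot: [-11.1, 90.0, -11.7]
contact_force: [-0.2, 0.2, -0.0]
gripper_width: 0.0001
t4.25 tcp [0.5082 0.0589 0.0732] box [-0.0348  0.0004] F [-0.2  0.2 -0. ] w0.000 j [  28.6   12.4  -29.5    0.   -48.1 -119.3]
[[0.0, 0.011, 1.0], [-0.0, 1.0, -0.011], [-1.0, -0.0, 0.0]] tool y dir rel box deg 90.18
tool delta [-0.0008 -0.0004  0.0188]
```

View pics/s4.png

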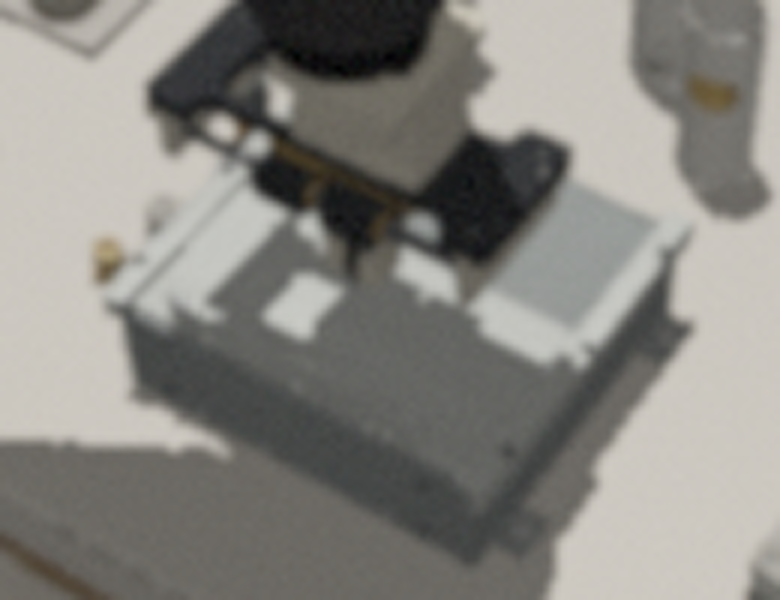

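```bash
python3 -c "
from h import *
i=cv2.imread('pics/scene3.png')[195:265,250:365].astype(float)
i=255*np.clip(i/255,0,1)**.6
cv2.imwrite('pics/s5.png',cv2.resize(i.astype('uint8'),None,fx=6.9,fy=6.9,interpolation=cv2.INTER_CUBIC))
cap('top','top3.png');crop('top3.png',255,175,375,275,6.5,'t3.png')
c=load('scene3.png')
for x in (-.103,-.025,-.005,.0,.098): print(x,((proj(c,[b2w(x,y,.0675) for y in(-.075,.075)])-[250,195])*6.9).round())
"
```

```text
-0.103 [[406. 362.]
 [122. 208.]]
-0.025 [[507. 237.]
 [229.  95.]]
-0.005 [[532. 207.]
 [255.  67.]]
0.0 [[538. 199.]
 [261.  60.]]
0.098 [[652.  59.]
 [382. -68.]]
```

View pics/s5.png

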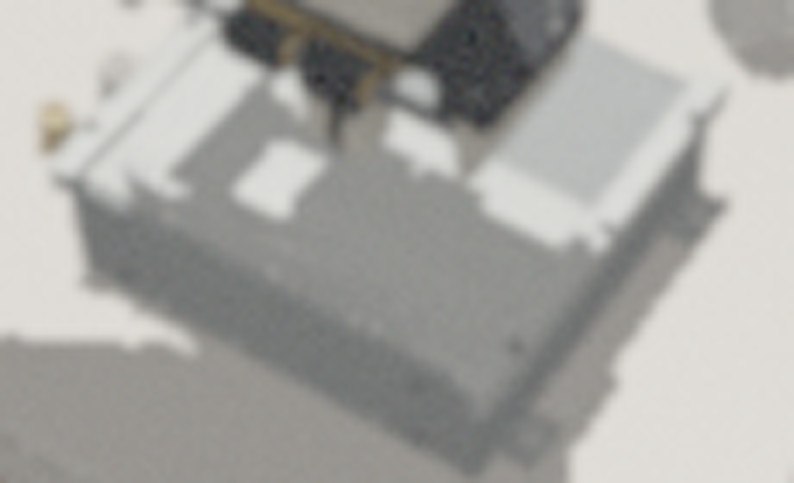

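View pics/t3.png

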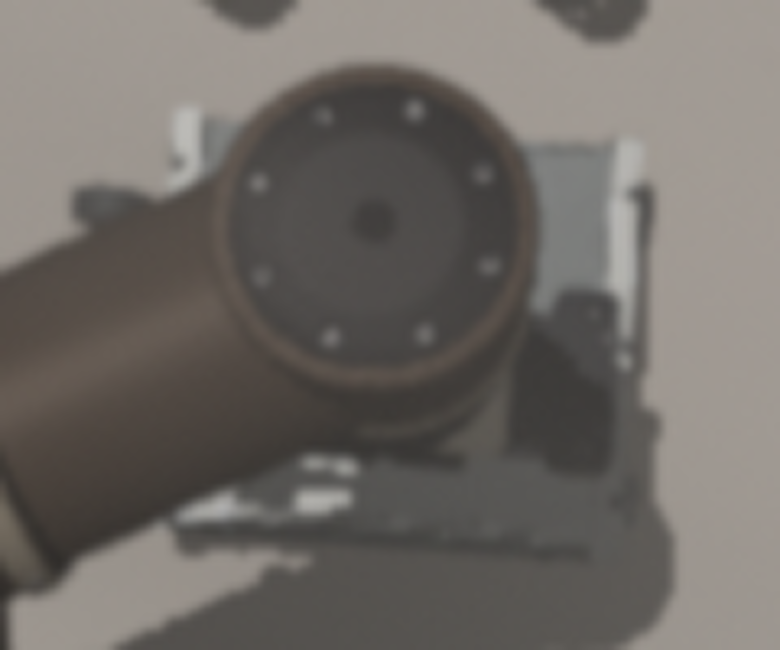

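```bash
python3 -c "
from h import *
c=load('scene3.png');p=[.5082,.0589,.0732]
print(proj(c,[p,[.5082,.0589,.092],[.5082,.0589,.14]]), (proj(c,[p])-[250,195])*6.9)
crop('scene3.png',270,170,330,225,13,'s6.png')
print((proj(c,[p])-[270,170])*13)
d=load('scene2.png');print((proj(d,[[.4127,.0603,.0761]])-[240,170])*6)
"
```

```text
[[300.78642712 219.65013138]
 [300.53056793 215.67424621]
 [299.84840065 205.05610928]] [[350.42634716 170.08590652]]
[[400.22355262 645.45170794]]
[[250.93633705 422.96573517]]
```

View pics/s6.png

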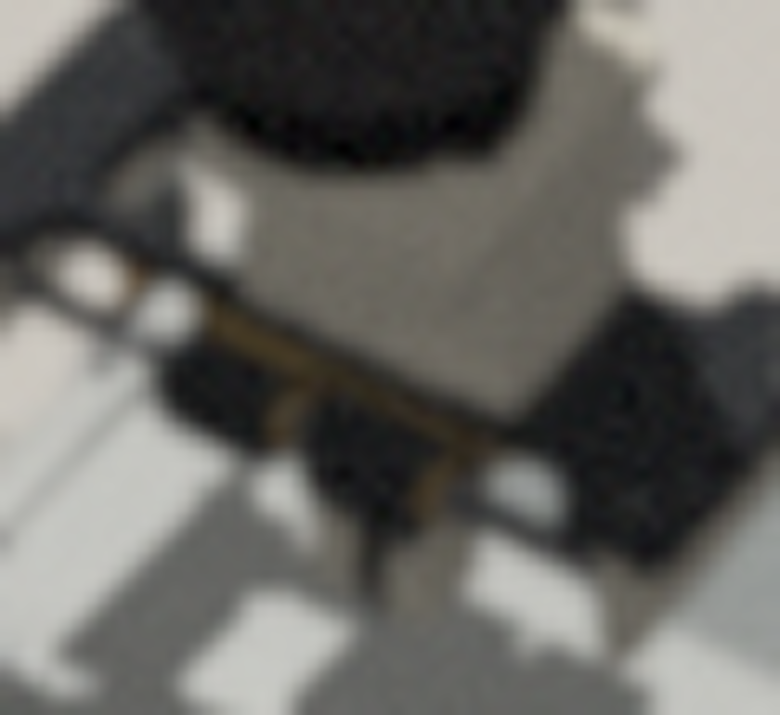

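```bash
python3 -c "
from h import *
c=load('scene0.png')
f=lambda c,x,ys,z,o,s:print(x,z,((proj(c,[b2w(x,y,z) for y in ys])-o)*s).round().tolist())
for z in (.0895,.0675):
  for x in(-.103,-.097,-.083): f(c,x,(-.075,.075),z,[240,170],6)
print('top');c=load('top0.png')
for z in (.0895,.0675):
  for x in(-.103,-.097): f(c,x,(-.075,.075),z,[255,175],6.5)
crop('scene0.png',255,200,335,260,10,'s7.png')
"
```

```text
-0.103 0.0895 [[412.0, 437.0], [161.0, 303.0]]
-0.097 0.0895 [[419.0, 429.0], [169.0, 295.0]]
-0.083 0.0895 [[435.0, 409.0], [186.0, 277.0]]
-0.103 0.0675 [[413.0, 464.0], [166.0, 331.0]]
-0.097 0.0675 [[420.0, 456.0], [174.0, 323.0]]
-0.083 0.0675 [[436.0, 436.0], [191.0, 305.0]]
top
-0.103 0.0895 [[537.0, 555.0], [217.0, 531.0]]
-0.097 0.0895 [[538.0, 542.0], [218.0, 518.0]]
-0.103 0.0675 [[535.0, 558.0], [221.0, 533.0]]
-0.097 0.0675 [[536.0, 545.0], [222.0, 521.0]]
```

View pics/s7.png

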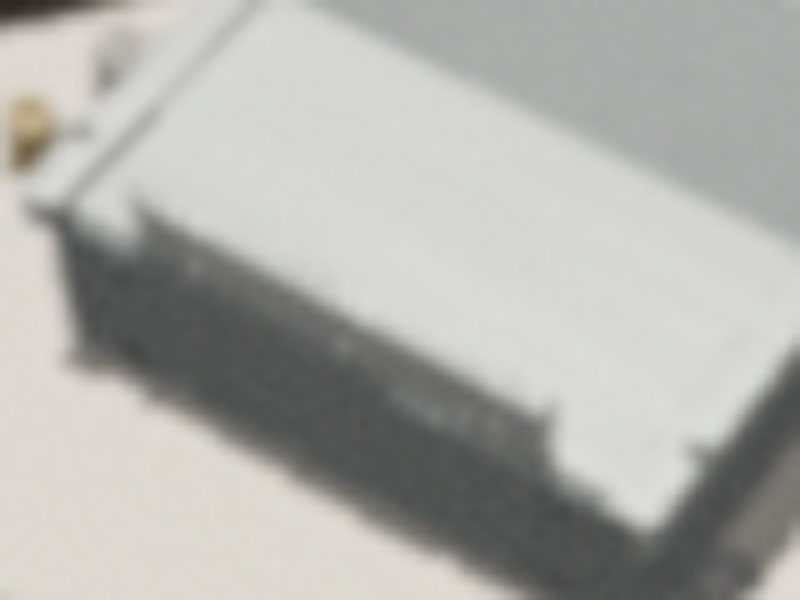

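```bash
python3 -c "
from h import *
c=cap('scene','scene4.png')
i=cv2.imread('pics/scene4.png')[195:265,250:365]
g=cv2.resize(i,None,fx=6.9,fy=6.9,interpolation=cv2.INTER_CUBIC).astype(float)
g=np.clip((g-60)/(150-60),0,1)*255
cv2.imwrite('pics/s8.png',g.astype('uint8'))
"
```

```text
(no output)
```

View pics/s8.png

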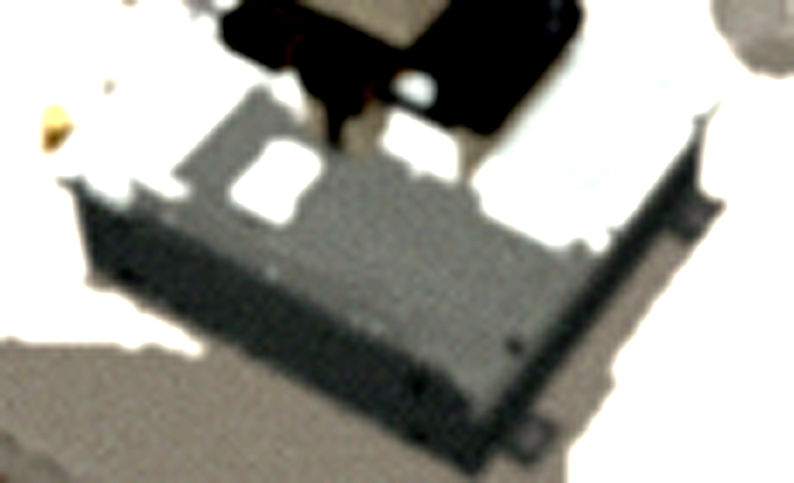

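```bash
python3 -c "
from h import *
for n,p,o in(('scene1',[.415,.0578,.2011],'a.png'),('scene2',[.4127,.0603,.0761],'b.png')):
  c=load(n+'.png');u=proj(c,[p])[0];x,y=int(u[0])-25,int(u[1])-30
  i=cv2.imread('pics/'+n+'.png')[y:y+45,x:x+50];i=cv2.resize(i,None,fx=8,fy=8,interpolation=cv2.INTER_CUBIC)
  q=tuple(int(v) for v in (u-[x,y])*8);cv2.drawMarker(i,q,(0,0,255),0,12,1)
  for dy in(-.021,.021):
    q=(proj(c,[[p[0],p[1]+dy,p[2]]])[0]-[x,y])*8;cv2.drawMarker(i,tuple(int(v) for v in q),(0,255,0),0,8,1)
  cv2.imwrite('pics/'+o,i)
a=cv2.imread('pics/a.png');b=cv2.imread('pics/b.png');cv2.imwrite('pics/ab.png',np.hstack([a,b])[:, :800])
"
```

```text
(no output)
```

View pics/ab.png

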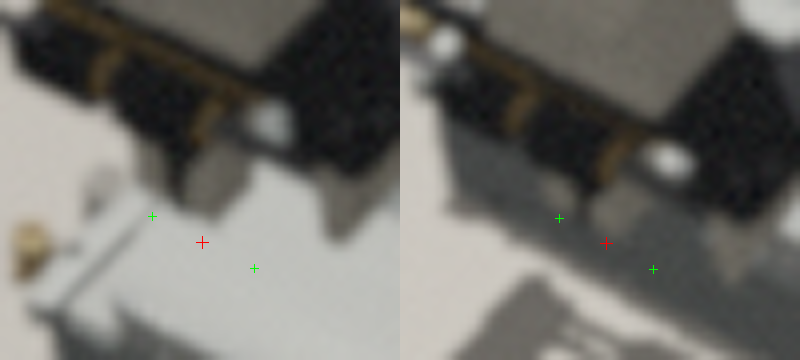

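```bash
python3 -c "
from h import *
c=load('top1.png');u=(215+370/4,165+360/4)
for z in(.2,.3,.4,.5,.6):print(atz(c,u,z))
c=load('top3.png');u=(255+373/6.5,175+222/6.5)
for z in(.2,.3,.4,.5,.6):print(atz(c,u,z))
"
```

```text
[0.44298929 0.07291808 0.2       ]
[0.43705089 0.06936573 0.3       ]
[0.43111249 0.06581339 0.4       ]
[0.42517409 0.06226104 0.5       ]
[0.41923568 0.05870869 0.6       ]
[0.57160321 0.06794524 0.2       ]
[0.55308137 0.06487943 0.3       ]
[0.53455954 0.06181362 0.4       ]
[0.51603771 0.05874781 0.5       ]
[0.49751587 0.055682   0.6       ]
```

```bash
python3 -m creep '{"jaw":[1,1,1,1,1,1,1,1,1,1],"translation":[[-0.02,0,0],[-0.02,0,0],[-0.02,0,0],[0,0,-0.02],[0,0,-0.025],[0,0,-0.025],[0,0,-0.025],[0,0,-0.003],[0,0,0],[0,0,0]],"roll":[0,0,0,0,0,0,0,0,0,0]}'; python3 -c "
from h import *
s,R=st();p=s['tcp_pos']
c=cap('scene','scene5.png');u=proj(c,[p])[0];x,y=int(u[0])-35,int(u[1])-40
i=cv2.imread('pics/scene5.png')[y:y+60,x:x+80];i=cv2.resize(i,None,fx=10,fy=10,interpolation=cv2.INTER_CUBIC)
for d in ([0,0,0],[0,.021,0],[0,-.021,0],[0,0,.066]):
    q=(proj(c,[p+d])[0]-[x,y])*10;cv2.drawMarker(i,tuple(int(v) for v in q),(0,0,255),0,8,1)
cv2.imwrite('pics/c.png',i);print(x,y)
"
```

```text
time_s: 5.4
tcp_pos: [0.4097, 0.0602, 0.1336]
eef_rot: [27.0, 89.9, 26.4]
contact_force: [0.0, 0.5, 0.3]
gripper_width: 0.0005
t5.40 tcp [0.4097 0.0602 0.1336] box [-0.1333  0.0003] F [0.  0.5 0.3] w0.001 j [  36.    -1.4  -36.     0.   -55.3 -126.6]
[[0.001, 0.011, 1.0], [0.0, 1.0, -0.011], [-1.0, 0.0, 0.001]] tool y dir rel box deg 90.22
244 188
```

View pics/c.png

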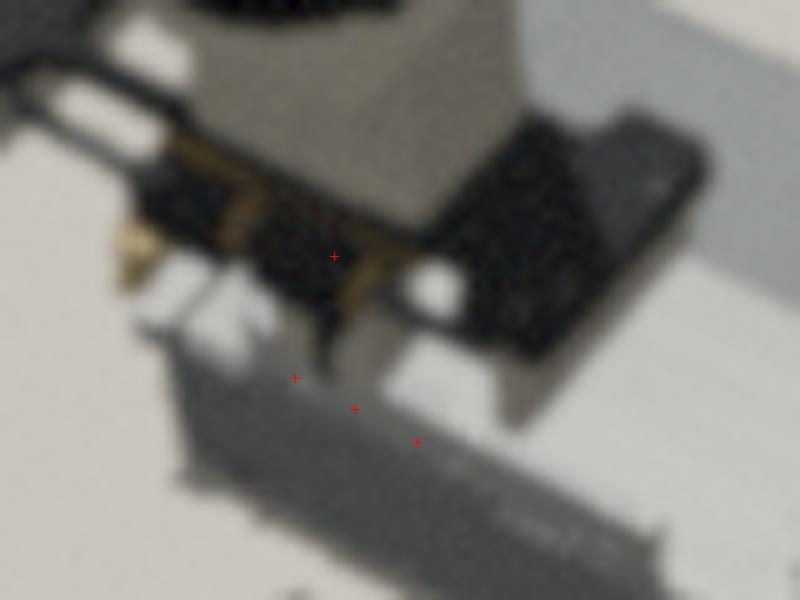

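View pics/scene5.png

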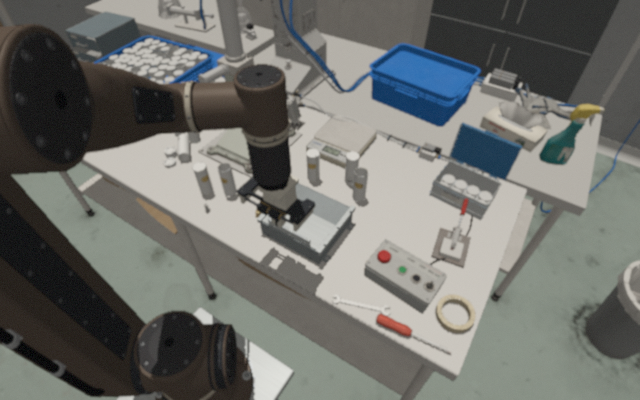

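```bash
python3 -m creep '{"jaw":[1,1,1,1,1,1,1,1,1,1],"translation":[[0.02,0,0],[0.02,0,0],[0.02,0,0],[0.02,0,0],[0,0,0.005],[0,0,0.005],[0,0,0.005],[0,0,0.005],[0,0,0.005],[0,0,0.005]],"roll":[0,0,0,0,0,0,0,0,0,0]}'; python3 -c "
from h import *
s,R=st()
c=cap('scene','scene6.png')
crop('scene6.png',244,188,334,253,8.8,'c.png')
"
```

```text
time_s: 6.45
tcp_pos: [0.4393, 0.0596, 0.0536]
eef_rot: [115.9, 90.0, 115.3]
contact_force: [-2.6, 1.0, 2.0]
gripper_width: 0.0002
t6.45 tcp [0.4393 0.0596 0.0536] box [-1.037e-01  1.000e-04] F [-2.6  1.   2. ] w0.000 j [  33.3    7.9  -38.9   -0.   -43.2 -124. ]
[[-0.0, 0.011, 1.0], [0.0, 1.0, -0.011], [-1.0, 0.0, -0.0]] tool y dir rel box deg 90.17
```

View pics/c.png

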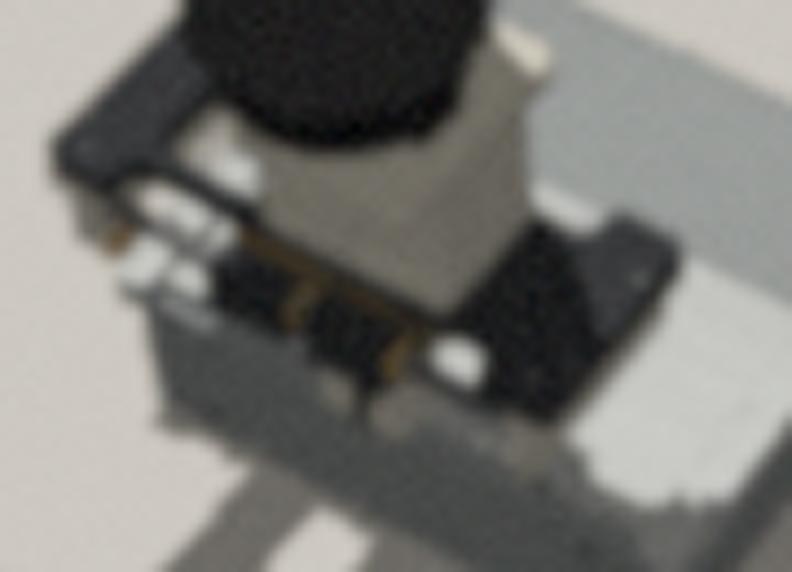

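```bash
python3 -m creep '{"jaw":[1,1,1,1,1,1,1,1,1,1],"translation":[[0,0,0.008],[0,0,0.008],[0,0,0.008],[0,0,0.008],[0,0,0.008],[0,0,0.008],[0,0,0.008],[0,0,0.008],[0,0,0.008],[0,0,0.008]],"roll":[0,0,0,0,0,0,0,0,0,0]}'; python3 -c "
from h import *
s,R=st()
c=cap('scene','scene7.png')
crop('scene7.png',240,170,370,270,6,'c.png')
"
```

```text
time_s: 7.5
tcp_pos: [0.5197, 0.0586, 0.0532]
eef_rot: [-153.8, 90.0, -154.4]
contact_force: [-3.6, -1.8, 1.2]
gripper_width: 0.0004
t7.50 tcp [0.5197 0.0586 0.0532] box [-0.0233  0.0003] F [-3.6 -1.8  1.2] w0.000 j [  27.9   14.9  -29.4   -0.   -45.7 -118.6]
[[-0.0, 0.011, 1.0], [-0.0, 1.0, -0.011], [-1.0, -0.0, -0.0]] tool y dir rel box deg 90.19
```

View pics/c.png

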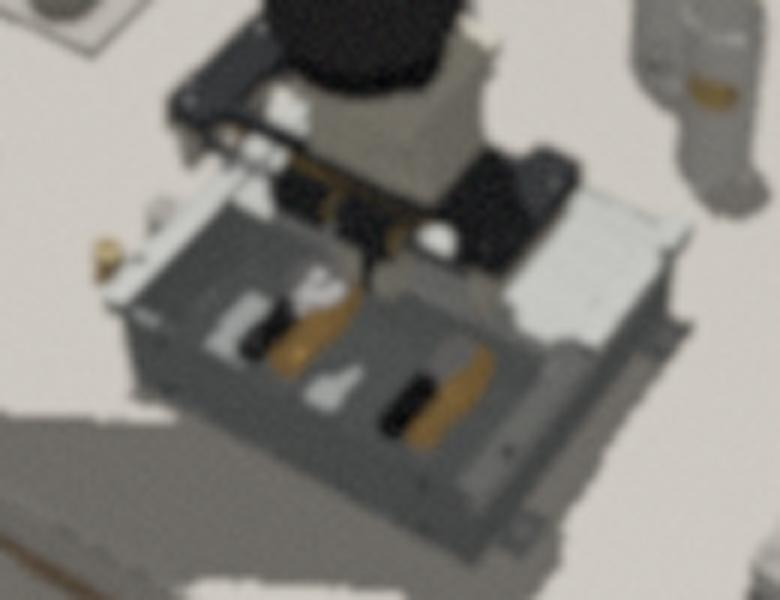

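```bash
python3 -m creep '{"jaw":[1,1,1,1,1,1,1,1,1,1],"translation":[[0,0,0.001],[0,0,0.001],[0,0,0.001],[0,0,0.001],[0,0,0.001],[0,0,0.001],[0,0,0.001],[0,0,0.001],[0,0,0.001],[0,0,0.001]],"roll":[0,0,0,0,0,0,0,0,0,0]}'; python3 -c "
from h import *
s,R=st()"
```

```text
time_s: 8.55
tcp_pos: [0.5269, 0.0583, 0.053]
eef_rot: [-171.9, 89.8, -172.6]
contact_force: [-13.8, 7.1, 10.1]
gripper_width: 0.0002
t8.55 tcp [0.5269 0.0583 0.053 ] box [-0.0161  0.0001] F [-13.8   7.1  10.1] w0.000 j [ 2.750e+01  1.560e+01 -2.830e+01 -1.000e-01 -4.630e+01 -1.181e+02]
[[-0.004, 0.012, 1.0], [-0.001, 1.0, -0.012], [-1.0, -0.001, -0.004]] tool y dir rel box deg 90.15
```

```bash
python3 -m creep '{"jaw":[1,1,1,1,1,1,1,1,1,1],"translation":[[0,0,0.001],[0,0,0.001],[0,0,0],[0,0,0],[0,0,0],[0,0,0],[0,0,0],[0,0,0],[0,0,0],[0,0,0]],"roll":[0,0,0,0,0,0,0,0,0,0]}'; python3 -m creep '{"jaw":[1,1,1,1,1,1,1,1,1,1],"translation":[[0,0,-0.01],[0,0,-0.02],[-0.04,0,-0.02],[-0.04,0,-0.03],[-0.04,0,-0.045],[-0.03,0,0],[0,0,0],[0,0,0],[0,0,0],[0,0,0]],"roll":[0,0,0,0.14,0.14,0.14,0.14,0.14,0.14,0.14]}'; python3 -c "
from h import *
s,R=st()
c=cap('scene','scene8.png');cap('top','top8.png')
crop('scene8.png',240,170,370,270,6,'c.png')
crop('top8.png',255,175,375,275,6.5,'d.png')
"
```

```text
time_s: 9.55
tcp_pos: [0.5268, 0.058, 0.0527]
eef_rot: [-170.8, 89.6, -171.5]
contact_force: [-19.5, 6.9, 11.9]
gripper_width: 0.0007
time_s: 10.55
tcp_pos: [0.4278, 0.0436, 0.1962]
eef_rot: [170.2, 87.6, 115.4]
contact_force: [1.3, -0.2, 0.2]
gripper_width: 0.0006
t10.55 tcp [0.4278 0.0436 0.1962] box [-0.1149 -0.0161] F [ 1.3 -0.2  0.2] w0.001 j [  29.8   -2.5  -27.1   -2.6  -65.3 -173.5]
[[-0.018, 0.817, 0.576], [0.038, 0.577, -0.816], [-0.999, 0.007, -0.041]] tool y dir rel box deg 36.05
```

View pics/c.png

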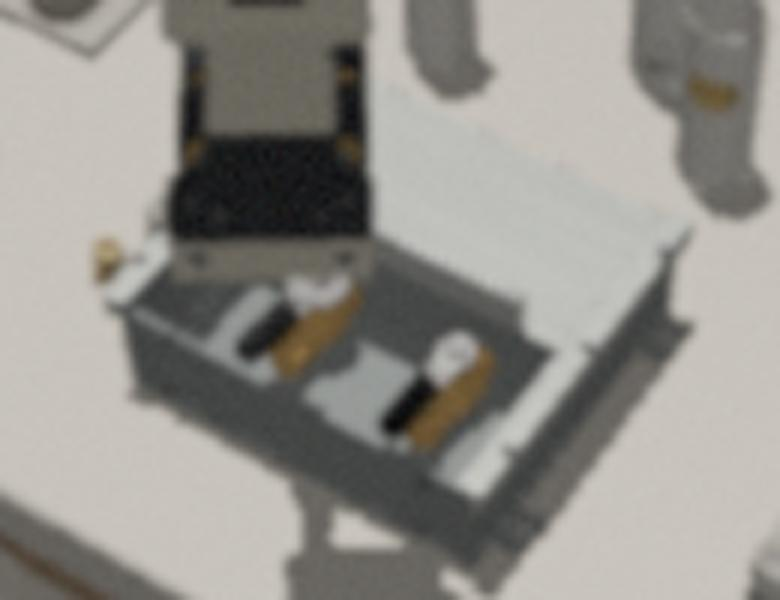

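View pics/d.png

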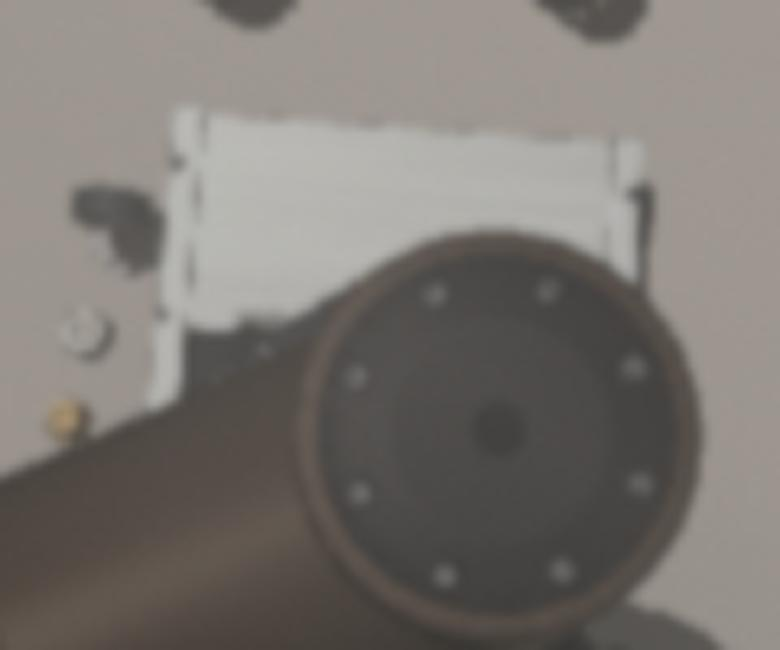

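```bash
python3 -m creep '{"jaw":[1,1,1,1,1,1,1,1,1,1],"translation":[[-0.01,0,0],[-0.01,0,0],[-0.01,0,0],[-0.01,0,0],[0,0,0],[0,0,0],[0,0,0],[0,0.04,0],[0,0.04,0],[0,0.04,0]],"roll":[-0.14,-0.14,-0.14,-0.14,-0.14,-0.14,-0.14,0,0,0]}'; python3 -c "
from h import *
s,R=st()"
```

```text
time_s: 11.65
tcp_pos: [0.4263, 0.1621, 0.2403]
eef_rot: [115.7, 87.6, 116.7]
contact_force: [0.9, -0.7, 0.3]
gripper_width: 0.0004
t11.65 tcp [0.4263 0.1621 0.2403] box [-0.1182  0.1024] F [ 0.9 -0.7  0.3] w0.000 j [  43.5   -1.9  -20.7   -2.4  -70.6 -131.6]
[[-0.019, -0.018, 1.0], [0.037, 0.999, 0.019], [-0.999, 0.037, -0.018]] tool y dir rel box deg 91.88
```

```bash
python3 -c "
from h import *
c=cap('scene','scene9.png');cap('top','top9.png')
crop('scene9.png',240,170,370,270,6,'c.png')
crop('top9.png',255,175,375,275,6.5,'d.png')
"
```

```text
(no output)
```

View pics/c.png

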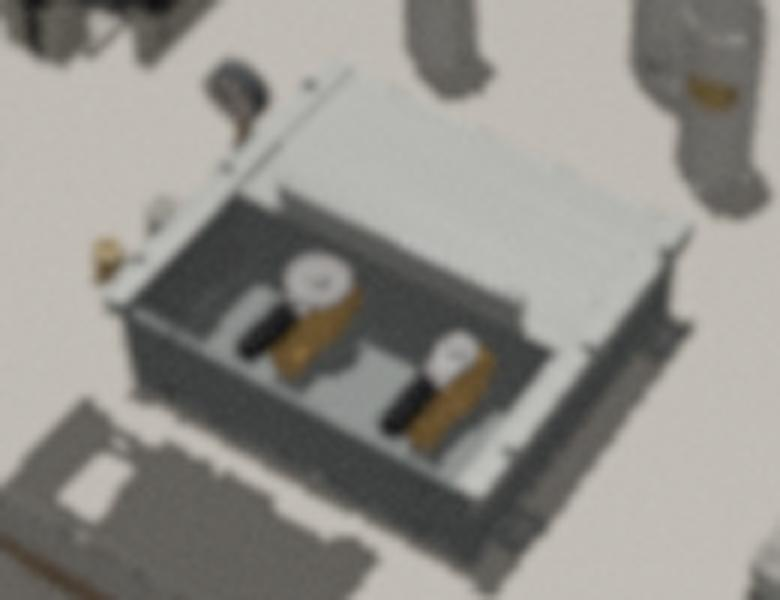

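View pics/d.png

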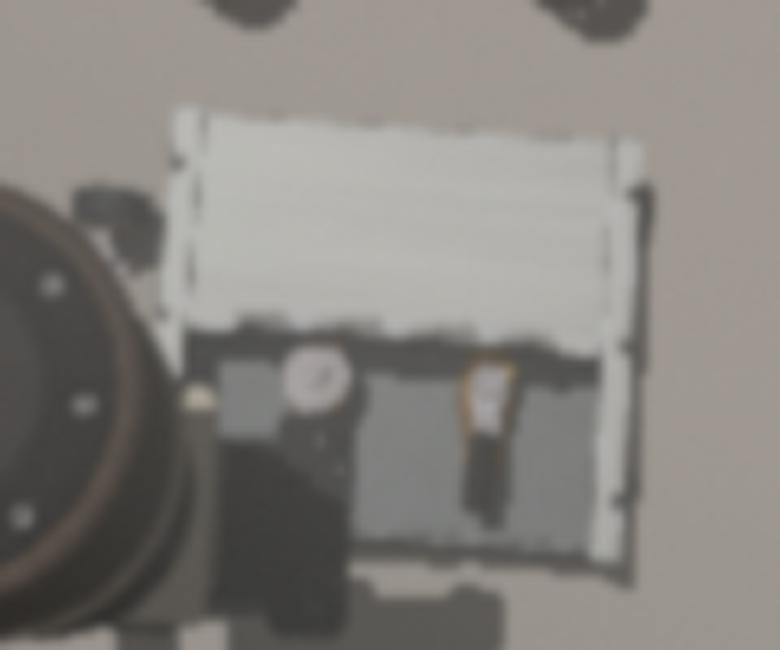

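```bash
python3 -c "
from h import *
s,R=st();p=s['tcp_pos']
c=load('scene9.png');u=proj(c,[p])[0];x,y=int(u[0])-40,int(u[1])-50
i=cv2.imread('pics/scene9.png')[y:y+70,x:x+80];i=cv2.resize(i,None,fx=8,fy=8,interpolation=cv2.INTER_CUBIC)
def m(d,col):
    q=(proj(c,[p+R@np.array(d)])[0]-[x,y])*8;cv2.drawMarker(i,tuple(int(v) for v in q),col,0,8,1)
m([0,0,0],(0,0,255));m([0,.021,-.0095],(0,255,0));m([0,-.021,-.0095],(0,255,0));
for a in(-.0965,.0965):
  for b in(-.039,.039): m([-.066,a,b],(255,0,0))
m([-.02,0,-.0095],(0,255,255))
cv2.imwrite('pics/c2.png',i)
t=load('top9.png')
T=lambda X,Y:(255+X/6.5,175+Y/6.5)
def w2b(P):
  d=P[:2]-BOX[:2];a=BOX[2];return np.round([np.cos(a)*d[0]+np.sin(a)*d[1],-np.sin(a)*d[0]+np.cos(a)*d[1]],4)
print('disc',w2b(atz(t,T(316,379),.057)),'plain tip',w2b(atz(t,T(487,522),.055)),'plain nut',w2b(atz(t,T(488,395),.055)))
S=lambda X,Y:(240+X/6,170+Y/6)
print('disc',w2b(atz(c,S(318,280),.057)),'tip top mid',w2b(atz(c,S(252,347),.052)),'plain hub',w2b(atz(c,S(457,355),.055)),'ptip',w2b(atz(c,S(394,425),.052)))
for x in(-.03,-.025):print((proj(c,[b2w(x,.037,.057),b2w(x-.06,.037,.048)])-[240,170])*6)
"
```

```text
t11.75 tcp [0.4266 0.1644 0.2401] box [-0.1179  0.1047] F [-0.4 -0.4 -0.2] w0.001 j [  43.6   -1.8  -20.6   -2.4  -70.5 -131.6]
[[-0.019, -0.022, 1.0], [0.037, 0.999, 0.023], [-0.999, 0.038, -0.018]] tool y dir rel box deg 92.11
disc [-0.0249  0.0366] plain tip [-0.0873 -0.0514] plain nut [-0.026  -0.0476]
disc [-0.0277  0.0357] tip top mid [-0.0787  0.0407] plain hub [-0.0282 -0.0509] ptip [-0.0797 -0.0475]
[[313.38239047 281.88056107]
 [245.17730311 369.75120766]]
[[319.01557752 275.65494928]
 [251.09019819 363.18527661]]
```

View pics/c2.png

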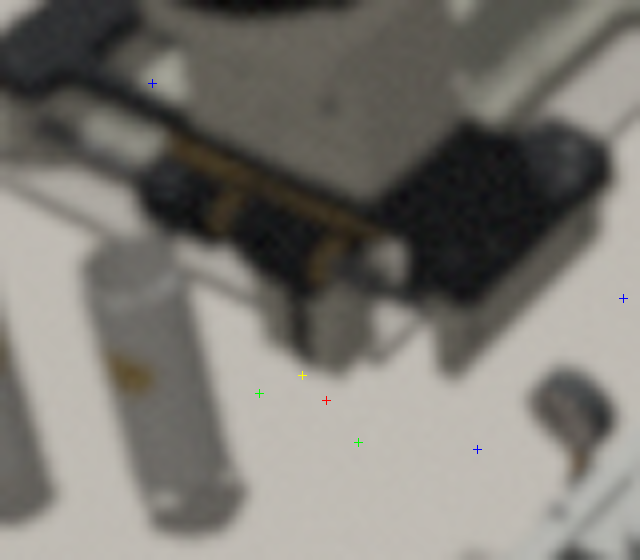

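```bash
python3 -c "
from h import *
tool(b2w(-.066,-.004,.14)); tool(b2w(-.066,-.004,.024))
h=np.array([-.0255,.0365])
for t in range(0,100,10):
  a=np.radians(t);u=np.array([-np.cos(a),np.sin(a)]);n=np.array([np.sin(a),np.cos(a)])
  r=np.interp(t,[0,45,90],[.040,.035,.039]); print(t,np.round(h+u*r-n*(.007+.021*np.cos(a)+.011*np.sin(a)),4))
"
```

```text
t11.75 tcp [0.4266 0.1644 0.2401] box [-0.1179  0.1047] F [-0.4 -0.4 -0.2] w0.001 j [  43.6   -1.8  -20.6   -2.4  -70.5 -131.6]
[[-0.019, -0.022, 1.0], [0.037, 0.999, 0.023], [-0.999, 0.038, -0.018]] tool y dir rel box deg 92.11
tool delta [ 0.0949 -0.1143  0.0496]
t11.75 tcp [0.4266 0.1644 0.2401] box [-0.1179  0.1047] F [-0.4 -0.4 -0.2] w0.001 j [  43.6   -1.8  -20.6   -2.4  -70.5 -131.6]
[[-0.019, -0.022, 1.0], [0.037, 0.999, 0.023], [-0.999, 0.038, -0.018]] tool y dir rel box deg 92.11
tool delta [ 0.2108 -0.1186  0.0517]
0 [-0.0655  0.0085]
10 [-0.0689  0.0141]
20 [-0.0714  0.0208]
30 [-0.0726  0.0283]
40 [-0.0721  0.0363]
50 [-0.0704  0.0451]
60 [-0.0671  0.0545]
70 [-0.0613  0.0631]
80 [-0.0533  0.0703]
90 [-0.0435  0.0755]
```

```bash
python3 -m creep '{"jaw":[1,1,1,1,1,1,1,1,1,1],"translation":[[0,-0.03,0.012],[0.02,-0.03,0.013],[0.025,-0.03,0.013],[0.025,-0.025,0.012],[0.025,0,0],[0,0,0],[0,0,0],[0,0,0],[0,0,0],[0,0,0]],"roll":[0,0,0,0,0.034,0,0,0,0,0]}'; python3 -c "
from h import *
s,R=st();tool(b2w(-.066,-.004,.024))
c=cap('scene','scene10.png')
crop('scene10.png',240,150,370,250,6,'c.png')
"
```

```text
time_s: 12.75
tcp_pos: [0.4768, 0.0511, 0.1406]
eef_rot: [117.5, 87.6, 116.7]
contact_force: [-0.0, -0.1, -0.1]
gripper_width: 0.0004
t12.75 tcp [0.4768 0.0511 0.1406] box [-0.0661 -0.0079] F [-0.  -0.1 -0.1] w0.000 j [  27.5    5.6  -26.5   -2.8  -58.  -116.8]
[[-0.019, 0.014, 1.0], [0.037, 0.999, -0.013], [-0.999, 0.037, -0.019]] tool y dir rel box deg 90.03
t12.75 tcp [0.4768 0.0511 0.1406] box [-0.0661 -0.0079] F [-0.  -0.1 -0.1] w0.000 j [  27.5    5.6  -26.5   -2.8  -58.  -116.8]
[[-0.019, 0.014, 1.0], [0.037, 0.999, -0.013], [-0.999, 0.037, -0.019]] tool y dir rel box deg 90.03
tool delta [ 0.1167 -0.0005  0.0024]
```

View pics/c.png

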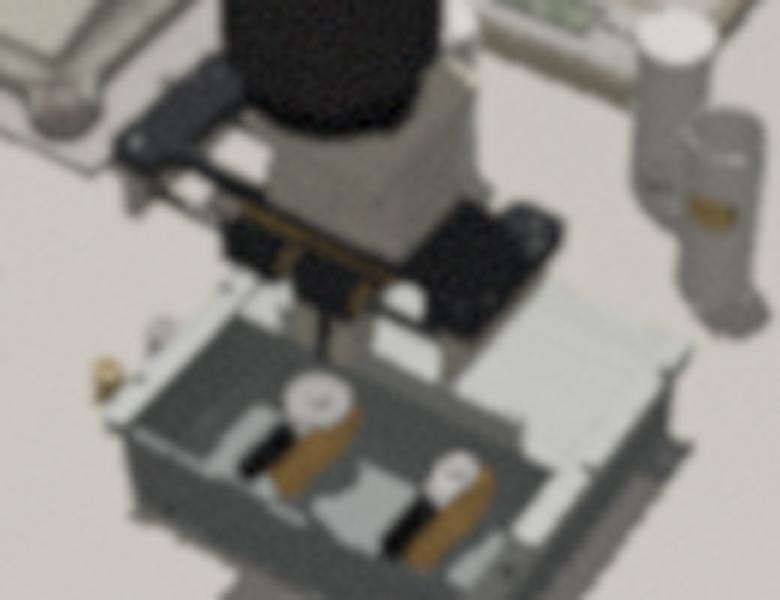

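```bash
python3 -m creep '{"jaw":[1,1,1,1,1,1,1,1,1,1],"translation":[[0.02,0,0.002],[0.02,0,0],[0.02,0,0],[0.015,0,0],[0.01,0,0],[0.01,0,0],[0.01,0,0],[0.005,0,0],[0.003,0,0],[0,0,0]],"roll":[0,0,0,0,0,0,0,0,0,0]}'; python3 -c "
from h import *
s,R=st()
c=cap('scene','scene11.png')
crop('scene11.png',260,190,340,250,10,'c.png')
"
```

```text
time_s: 13.8
tcp_pos: [0.4759, 0.0546, 0.0264]
eef_rot: [120.8, 87.6, 120.0]
contact_force: [0.1, 0.2, 0.1]
gripper_width: 0.0005
t13.80 tcp [0.4759 0.0546 0.0264] box [-0.0671 -0.0044] F [0.1 0.2 0.1] w0.000 j [  27.9   14.   -34.    -3.6  -42.1 -116.1]
[[-0.021, 0.015, 1.0], [0.036, 0.999, -0.014], [-0.999, 0.036, -0.022]] tool y dir rel box deg 89.96
```

View pics/c.png

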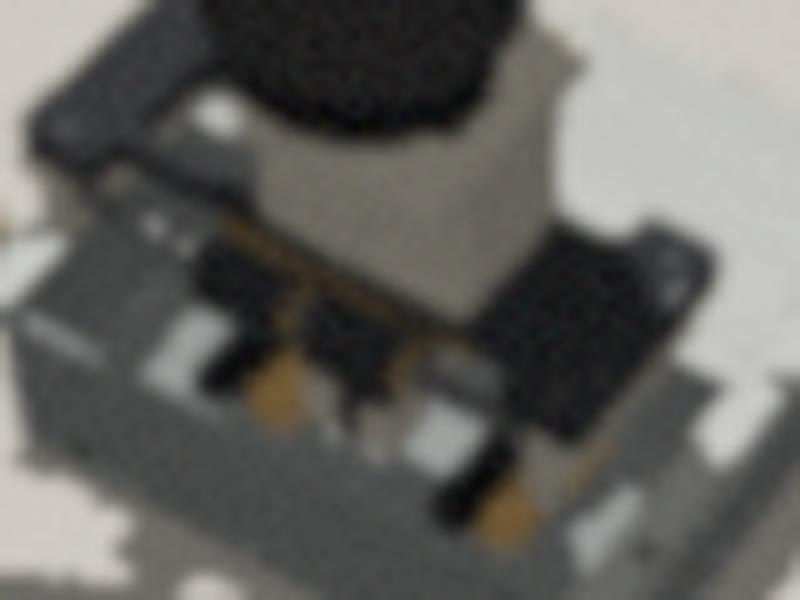

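```bash
python3 -m creep '{"jaw":[1,1,1,1,1,1,1,1,1,1],"translation":[[0.003,0.006,0],[0,0.006,0],[0,0.0065,-0.002],[0,0.0065,-0.0025],[0,0,0],[0,0,0],[0,0,0],[0,0,0],[0,0,0],[0,0,0]],"roll":[0,0,0,0,0,0,0,0,0,0]}'; python3 -c "
from h import *
s,R=st()
c=cap('scene','scene12.png')
crop('scene12.png',260,190,340,250,10,'c.png')
"
```

```text
time_s: 14.85
tcp_pos: [0.4718, 0.0796, 0.0246]
eef_rot: [120.3, 87.6, 119.4]
contact_force: [0.5, -0.8, 1.6]
gripper_width: 0.0005
t14.85 tcp [0.4718 0.0796 0.0246] box [-0.0715  0.0206] F [ 0.5 -0.8  1.6] w0.000 j [  31.    14.1  -34.3   -3.6  -41.6 -119.1]
[[-0.021, 0.015, 1.0], [0.037, 0.999, -0.015], [-0.999, 0.036, -0.021]] tool y dir rel box deg 89.94
```

View pics/c.png

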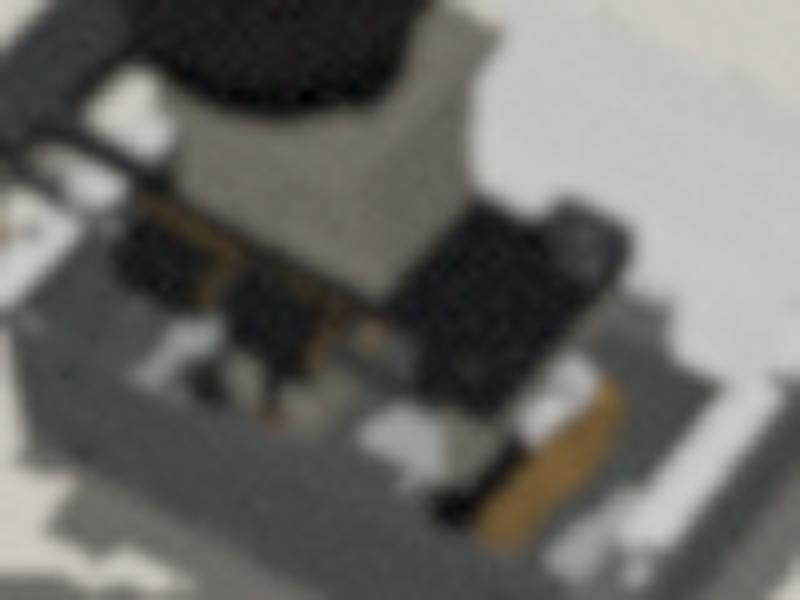

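```bash
python3 -m creep '{"jaw":[1,1,1,1,1,1,1,1,1,1],"translation":[[-0.003,0,0],[0,-0.01,0.002],[0,-0.01,0.002],[0,-0.005,0],[0.004,0,0],[0.003,0,0],[0.003,0,0],[0.002,0,0],[0,0,0],[0,0,0]],"roll":[0,0,0,0,0,0,0,0,0,0]}'; python3 -c "
from h import *
s,R=st()
c=cap('scene','scene13.png')
crop('scene13.png',260,190,340,250,10,'c.png')
"
```

```text
time_s: 15.9
tcp_pos: [0.4752, 0.0552, 0.0146]
eef_rot: [120.6, 87.6, 119.8]
contact_force: [0.5, 0.5, 0.1]
gripper_width: 0.0003
t15.90 tcp [0.4752 0.0552 0.0146] box [-0.0678 -0.0038] F [0.5 0.5 0.1] w0.000 j [  28.    15.1  -34.8   -3.7  -40.3 -116. ]
[[-0.021, 0.015, 1.0], [0.036, 0.999, -0.014], [-0.999, 0.036, -0.021]] tool y dir rel box deg 89.98
```

View pics/c.png

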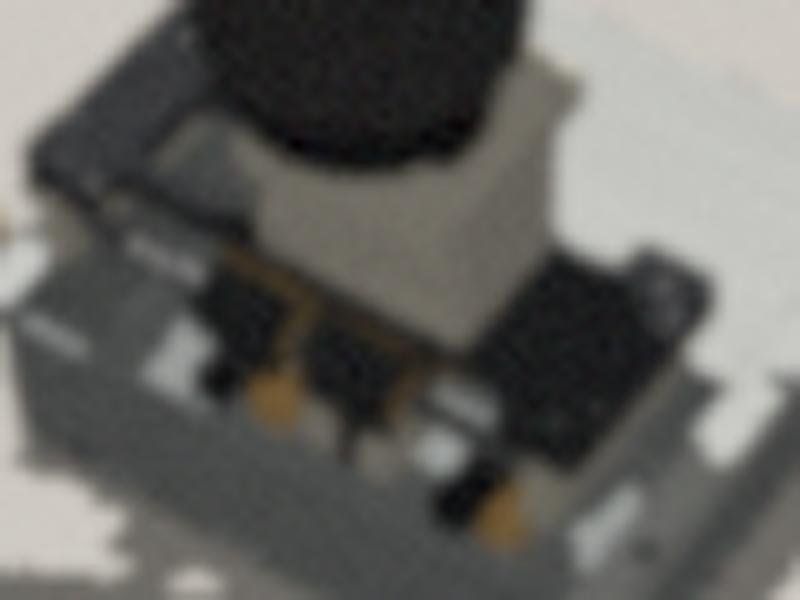

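```bash
python3 -m creep '{"jaw":[1,1,1,1,1,1,1,1,1,1],"translation":[[0,0.006,0],[0,0.006,0],[0,0.0065,-0.001],[0,0.0065,-0.0025],[0,0,0],[0,0,0],[0,0,0],[0,0,0],[0,0,0],[0,0,0]],"roll":[0,0,0,0,0,0,0,0,0,0]}'; python3 -c "
from h import *
s,R=st()
c=cap('scene','scene14.png')
crop('scene14.png',260,190,340,250,10,'c.png')
"
```

```text
time_s: 16.95
tcp_pos: [0.4721, 0.08, 0.0156]
eef_rot: [120.4, 87.6, 119.5]
contact_force: [0.3, 0.5, 0.4]
gripper_width: 0.0008
t16.95 tcp [0.4721 0.08   0.0156] box [-0.0712  0.0209] F [0.3 0.5 0.4] w0.001 j [  31.    14.9  -34.7   -3.7  -40.3 -119. ]
[[-0.021, 0.015, 1.0], [0.037, 0.999, -0.015], [-0.999, 0.036, -0.021]] tool y dir rel box deg 89.94
```

View pics/c.png

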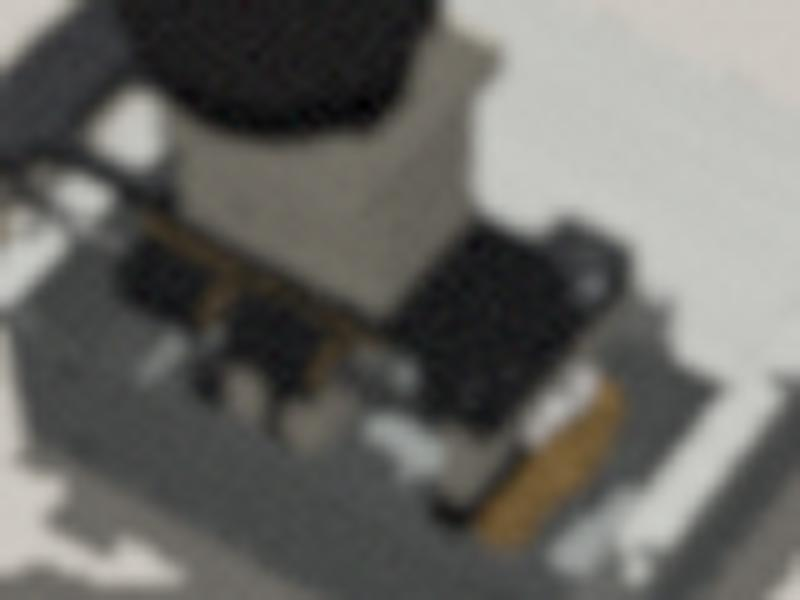

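```bash
cat > ov.py <<'E'
from h import *
import sys
def ov(n,p,R,out,x0,y0,x1,y1,s,th=0.06,off=.026,hw=.021,ht=.0095):
    c=load(n); i=cv2.imread('pics/'+n)[y0:y1,x0:x1]; i=cv2.resize(i,None,fx=s,fy=s,interpolation=cv2.INTER_CUBIC)
    P=lambda X:[tuple(int(v) for v in q) for q in (proj(c,X)-[x0,y0])*s]
    h=np.array([-.0255,.0365]);u=np.array([-np.cos(th),np.sin(th)]);n_=np.array([np.sin(th),np.cos(th)])
    L=[b2w(*(h+u*r+n_*d),.055) for r,d in((.02,-.007),(.06,-.007),(.06,.007),(.02,.007))]
    cv2.polylines(i,[np.array(P(L))],True,(0,0,255),1)
    for z in(off,off+.03):
        F=[p+R@np.array([-z,a,b]) for a,b in((-hw,-ht),(hw,-ht),(hw,ht),(-hw,ht))]
        cv2.polylines(i,[np.array(P(F))],True,(0,255,0) if z==off else (255,255,0),1)
    cv2.imwrite('pics/'+out,i)
E
python3 -c "
from ov import *
s,R=st();p=s['tcp_pos']
ov('scene14.png',p,R,'c.png',260,190,340,250,10)
ov('scene10.png',np.array([.4768,.0511,.1406]),R,'d.png',260,170,340,250,7.5)
"
```

```text
t17.00 tcp [0.4721 0.08   0.0156] box [-0.0712  0.021 ] F [ 0.4  0.3 -0.2] w0.001 j [  31.    14.9  -34.7   -3.7  -40.3 -119. ]
[[-0.021, 0.015, 1.0], [0.037, 0.999, -0.015], [-0.999, 0.036, -0.021]] tool y dir rel box deg 89.95
```

View pics/c.png

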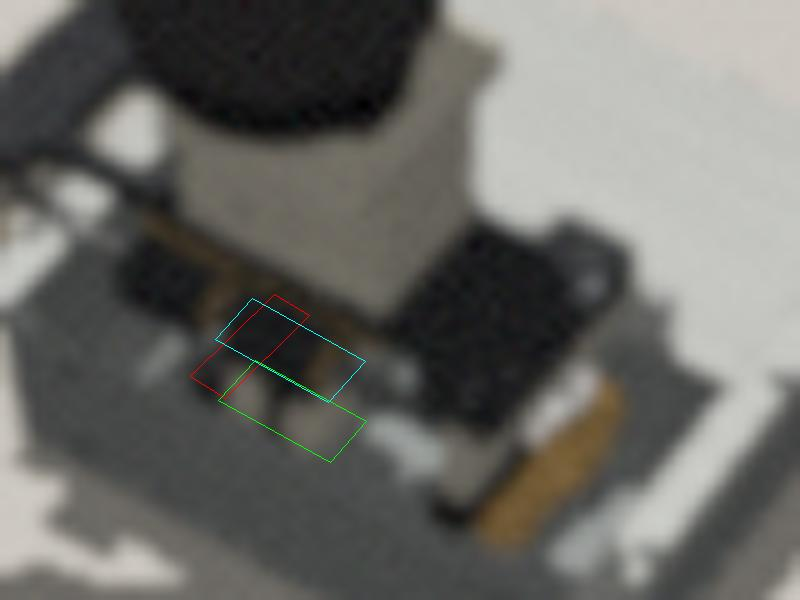

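View pics/d.png

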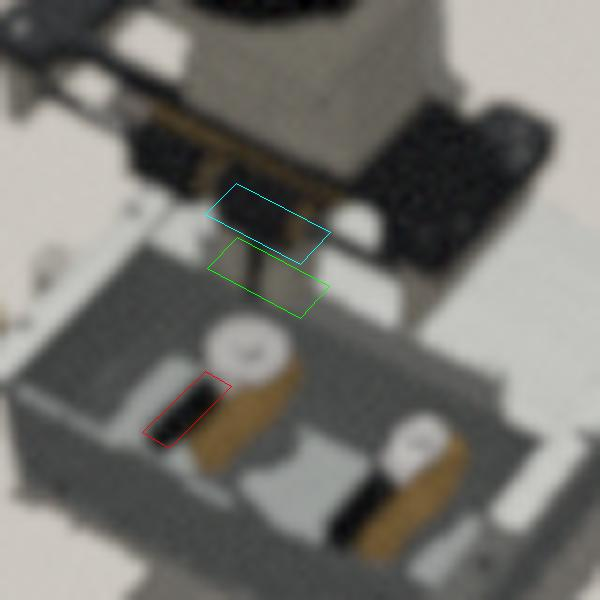

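```bash
python3 -m creep '{"jaw":[1,1,1,1,1,1,1,1,1,1],"translation":[[0,0.004,0],[0,0.004,0],[0,0.004,0],[0,0.004,0],[0,0,0],[0,0,0],[0,0,0],[0,0,0],[0,0,0],[0,0,0]],"roll":[0,0,0,0,0,0,0,0,0,0]}'; python3 -c "
from ov import *
c=cap('scene','scene15.png');s,R=st();p=s['tcp_pos']
ov('scene15.png',p,R,'c.png',250,190,330,250,10)
"
```

```text
time_s: 18.0
tcp_pos: [0.4724, 0.0962, 0.0162]
eef_rot: [120.0, 87.6, 119.2]
contact_force: [-0.9, -0.9, -0.6]
gripper_width: 0.0004
t18.05 tcp [0.4724 0.0962 0.0162] box [-0.0711  0.0372] F [-0.4 -0.6  0.1] w0.001 j [  32.7   15.1  -34.4   -3.7  -40.4 -120.7]
[[-0.021, 0.015, 1.0], [0.037, 0.999, -0.014], [-0.999, 0.037, -0.021]] tool y dir rel box deg 89.96
```

View pics/c.png

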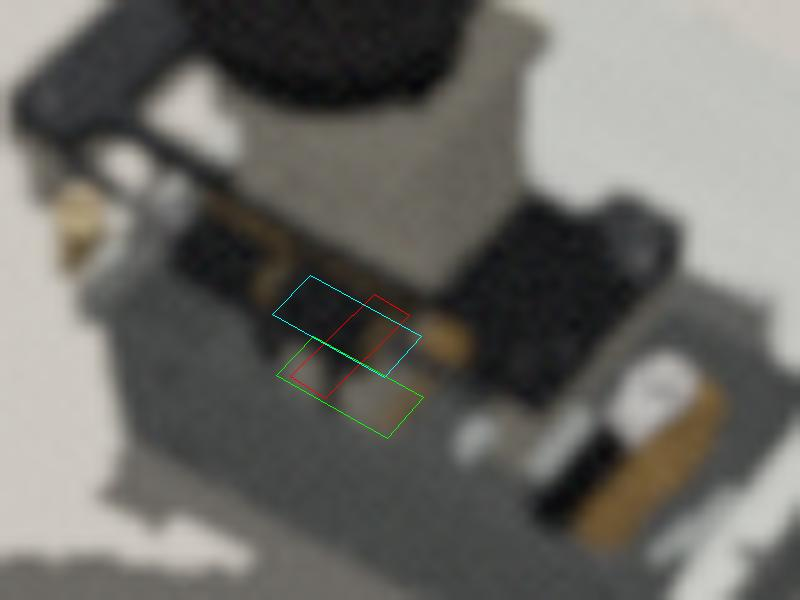

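```bash
python3 -m creep '{"jaw":[1,1,1,1,1,1,1,1,1,1],"translation":[[0,0.004,0.0005],[0,0.004,0.001],[0,0.005,0.0015],[0,0.005,0.002],[0,0.005,0.003],[0,0.004,0.003],[0,0,0],[0,0,0],[0,0,0],[0,0,0]],"roll":[0,0,0,0,0,0,0,0,0,0]}'; python3 -c "
from ov import *
c=cap('scene','scene16.png');s,R=st();p=s['tcp_pos']
ov('scene16.png',p,R,'c.png',250,190,330,250,10)
"
```

```text
time_s: 19.05
tcp_pos: [0.4843, 0.1233, 0.0172]
eef_rot: [118.4, 87.6, 117.6]
contact_force: [-0.6, 0.2, 0.2]
gripper_width: 0.0006
t19.10 tcp [0.4842 0.1232 0.0172] box [-0.0597  0.0644] F [-0.6 -0.7 -0.2] w0.000 j [  34.7   16.3  -32.3   -3.6  -41.1 -122.8]
[[-0.02, 0.015, 1.0], [0.037, 0.999, -0.014], [-0.999, 0.037, -0.02]] tool y dir rel box deg 89.97
```

View pics/c.png

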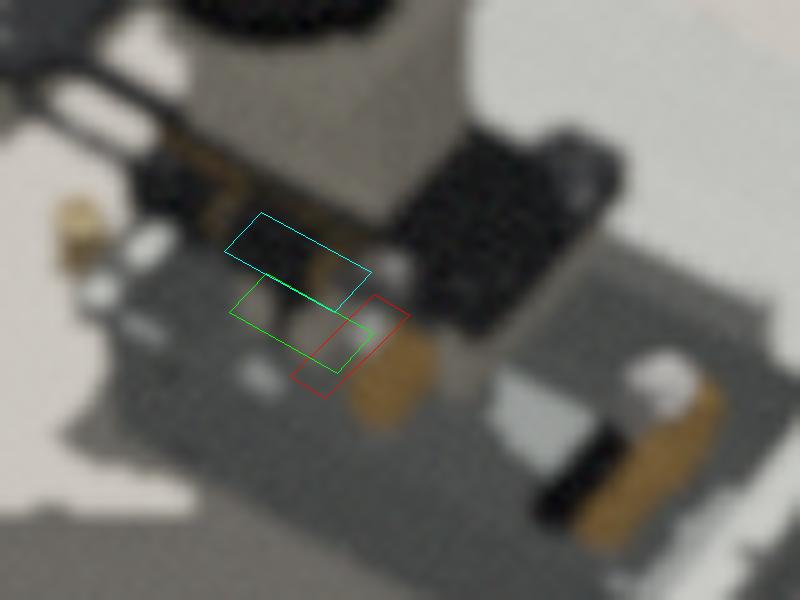

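```bash
python3 -m creep '{"jaw":[1,1,1,1,1,1,1,1,1,1],"translation":[[0.001,0.003,0.003],[0.001,0.003,0.003],[0,0.002,0.003],[0,0,0.003],[0,0,0.002],[0,0,0.001],[0,0,0],[0,0,0],[0,0,0],[0,0,0]],"roll":[0,0,0,0,0,0,0,0,0,0]}'; python3 -c "
from ov import *
c=cap('scene','scene17.png');s,R=st();p=s['tcp_pos']
ov('scene17.png',p,R,'c.png',250,190,330,250,10,th=1.57)
"
```

```text
time_s: 20.1
tcp_pos: [0.4991, 0.1308, 0.0151]
eef_rot: [119.5, 87.6, 118.7]
contact_force: [-0.8, 0.3, -0.8]
gripper_width: 0.0003
t20.15 tcp [0.4991 0.1308 0.0151] box [-0.045   0.0721] F [-0.7  0.4  0.3] w0.001 j [  34.5   17.8  -30.4   -3.6  -41.6 -122.6]
[[-0.02, 0.015, 1.0], [0.037, 0.999, -0.014], [-0.999, 0.036, -0.021]] tool y dir rel box deg 89.97
```

View pics/c.png

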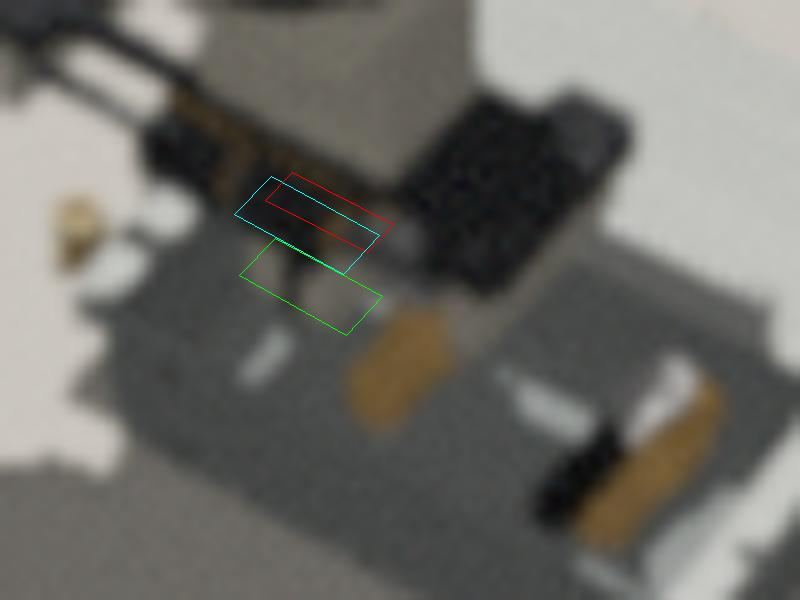

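```bash
python3 -m creep '{"jaw":[1,1,1,1,1,1,1,1,1,1],"translation":[[0,0,0.001],[0,0,0.001],[0,0,0.001],[0,0,0.001],[0,0,0.001],[0,0,0],[0,0,0],[0,0,0],[0,0,0],[0,0,0]],"roll":[0,0,0,0,0,0,0,0,0,0]}'; python3 -c "
from ov import *
s,R=st()"
```

```text
time_s: 21.15
tcp_pos: [0.5019, 0.1308, 0.0147]
eef_rot: [123.9, 87.5, 123.0]
contact_force: [-11.4, 6.8, 7.3]
gripper_width: 0.0006
t21.15 tcp [0.5019 0.1308 0.0147] box [-0.0422  0.0722] F [-11.4   6.8   7.3] w0.001 j [  34.2   18.1  -29.9   -3.7  -42.  -122.3]
[[-0.024, 0.015, 1.0], [0.036, 0.999, -0.015], [-0.999, 0.036, -0.024]] tool y dir rel box deg 89.95
```

```bash
python3 -m creep '{"jaw":[1,1,1,1,1,1,1,1,1,1],"translation":[[0,0,0.001],[0,0,0.001],[0,0,0],[0,0,0],[0,0,0],[0,0,-0.006],[0,0,-0.01],[0,0,-0.012],[-0.005,0,0],[-0.01,0,0]],"roll":[0,0,0,0,0,0,0,0,0,0]}'; python3 -m creep '{"jaw":[1,1,1,1,1,1,1,1,1,1],"translation":[[-0.02,0,0],[-0.03,0,0],[-0.04,0,0],[-0.04,0,0],[-0.04,0,0],[-0.03,0,0],[0,0.02,-0.02],[0,0.03,-0.03],[0,0.03,0],[0,0.03,0]],"roll":[0,0,0,0,0,0,0,0,0,0]}';  python3 -c "
from ov import *
c=cap('scene','scene18.png');cap('top','top18.png');s,R=st()
crop('scene18.png',240,170,370,270,6,'c.png')
crop('top18.png',255,175,375,275,6.5,'d.png')
"
```

```text
time_s: 22.15
tcp_pos: [0.4776, 0.1302, 0.0305]
eef_rot: [121.6, 87.6, 120.7]
contact_force: [-0.1, 1.1, 1.0]
gripper_width: 0.0004
time_s: 23.15
tcp_pos: [0.4338, 0.2349, 0.2372]
eef_rot: [116.2, 87.5, 115.3]
contact_force: [0.5, -0.4, 0.2]
gripper_width: 0.0004
t23.25 tcp [0.4344 0.2365 0.2364] box [-0.1112  0.1769] F [-1.  -0.3  0.1] w0.000 j [  49.4    2.   -17.3   -2.4  -69.8 -139.3]
[[-0.019, 0.013, 1.0], [0.038, 0.999, -0.012], [-0.999, 0.038, -0.02]] tool y dir rel box deg 90.09
```

View pics/c.png

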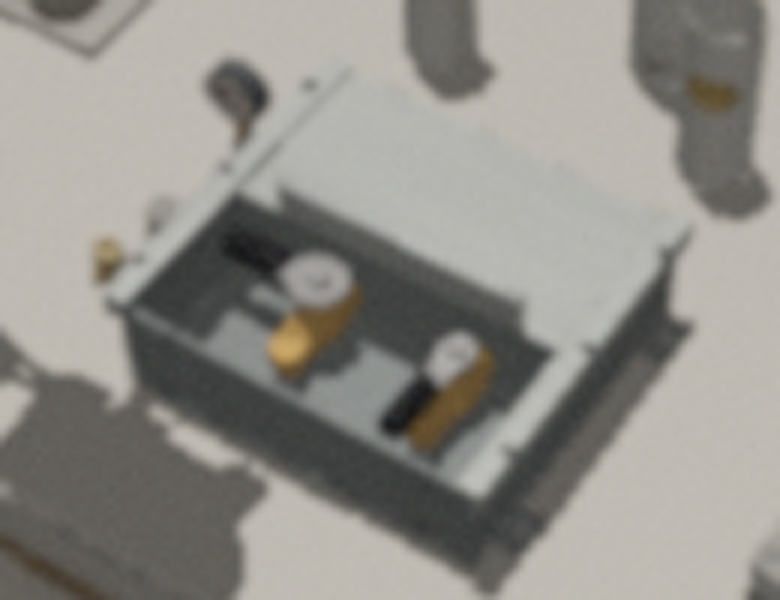

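View pics/d.png

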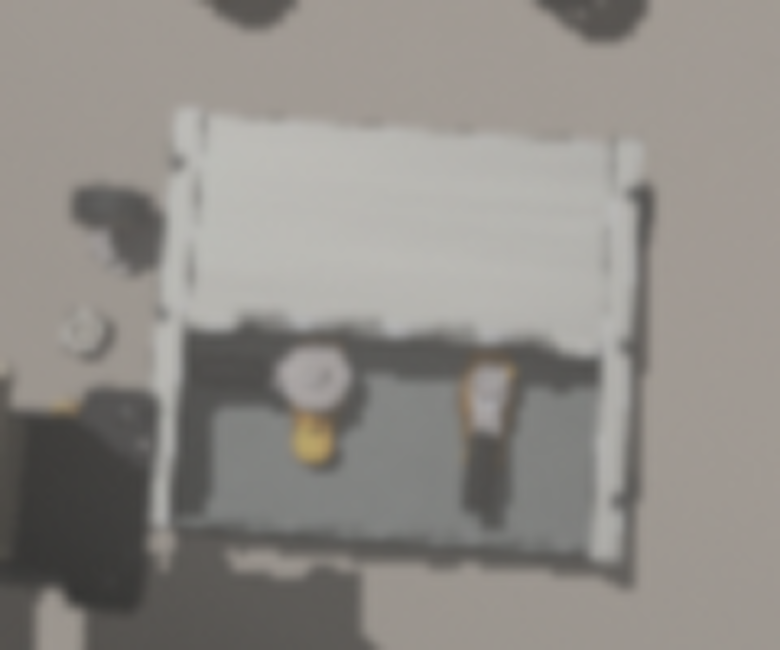

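```bash
python3 -c "
from ov import *
c=load('scene18.png');P=lambda X:(proj(c,X)-[240,170])*6
i=cv2.imread('pics/c.png')
for th,col in((1.571,(0,0,255)),(1.45,(0,255,0))):
  h=np.array([-.0255,.0365]);u=np.array([-np.cos(th),np.sin(th)]);n=np.array([np.sin(th),np.cos(th)])
  L=[b2w(*(h+u*r+n*d),.055) for r,d in((.02,-.007),(.06,-.007),(.06,.007),(.02,.007))]
  cv2.polylines(i,[P(L).astype(int)],True,col,1)
for x,col in((-.005,(0,0,255)),(-.013,(0,255,0))):
  L=[b2w(x,y,z) for y,z in((-.075,.0675),(-.075,.0895),(.075,.0895),(.075,.0675))]
  cv2.polylines(i,[P(L).astype(int)],True,col,1)
cv2.imwrite('pics/e.png',cv2.resize(i[150:400,150:600],None,fx=1.75,fy=1.75))
"
```

```text
(no output)
```

View pics/e.png

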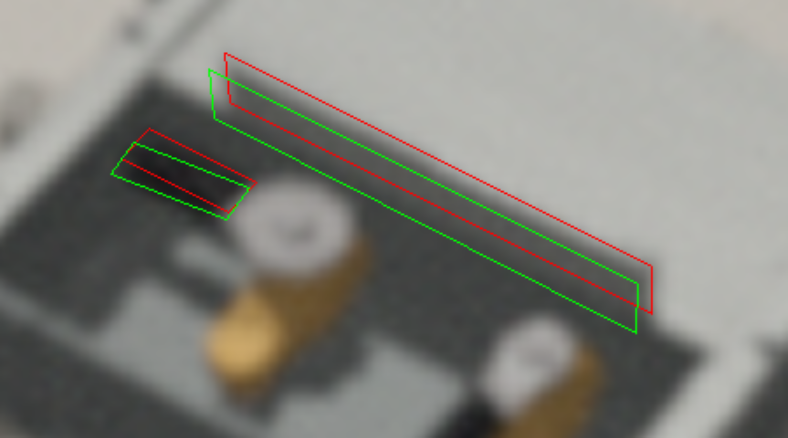

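View pics/scene18.png

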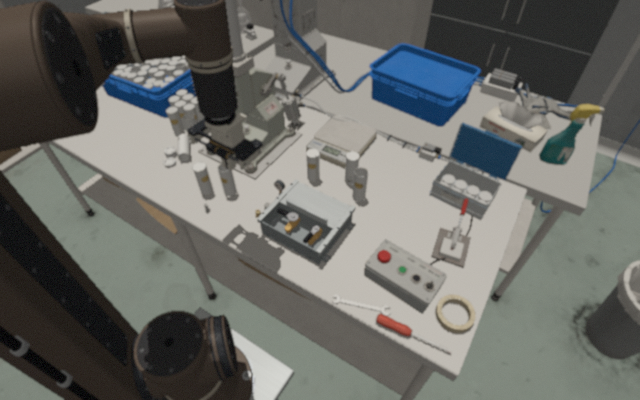

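```bash
python3 -c "
from ov import *
c=load('scene18.png');x0,y0,s=270,202,20
i=cv2.imread('pics/scene18.png')[y0:y0+28,x0:x0+38].astype(float)
i=np.clip((i-20)/(130-20),0,1)*255
i=cv2.resize(i.astype('uint8'),None,fx=s,fy=s,interpolation=cv2.INTER_CUBIC)
hub=np.array(b2w(-.0277,.036,.055))
for th,col in((1.571,(0,0,255)),(1.40,(0,255,0))):
  u=np.array([-np.cos(th),np.sin(th),0]);L=[hub+u*.017,hub+u*.06]
  cv2.polylines(i,[((proj(c,L)-[x0,y0])*s).astype(int)],False,col,1)
cv2.imwrite('pics/f.png',i)
t=load('top18.png')
i=cv2.imread('pics/top18.png')[222:262,275:325].astype(float);i=np.clip((i-10)/(110-10),0,1)*255
i=cv2.resize(i.astype('uint8'),None,fx=15,fy=15,interpolation=cv2.INTER_CUBIC)
hub=np.array(b2w(-.0249,.0366,.055))
for th,col in((1.571,(0,0,255)),(1.40,(0,255,0))):
  u=np.array([-np.cos(th),np.sin(th),0]);L=[hub+u*.017,hub+u*.06]
  cv2.polylines(i,[((proj(t,L)-[275,222])*15).astype(int)],False,col,1)
cv2.imwrite('pics/g.png',i)
"
```

```text
(no output)
```

View pics/f.png

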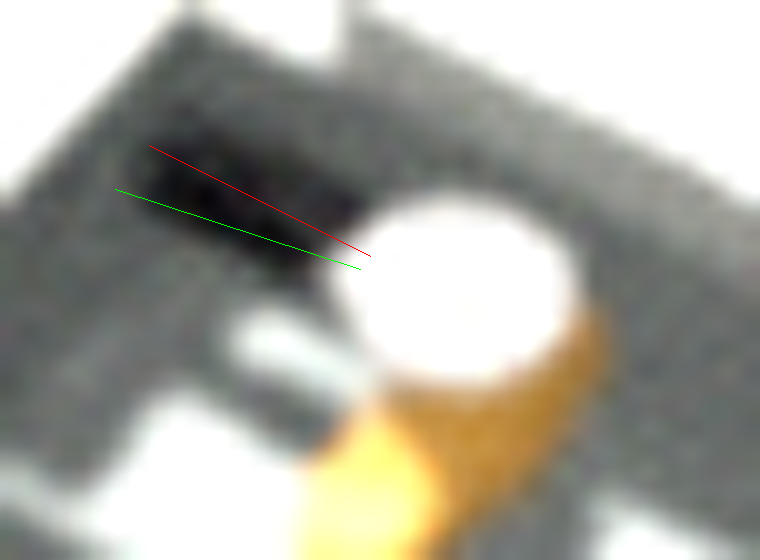

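View pics/g.png

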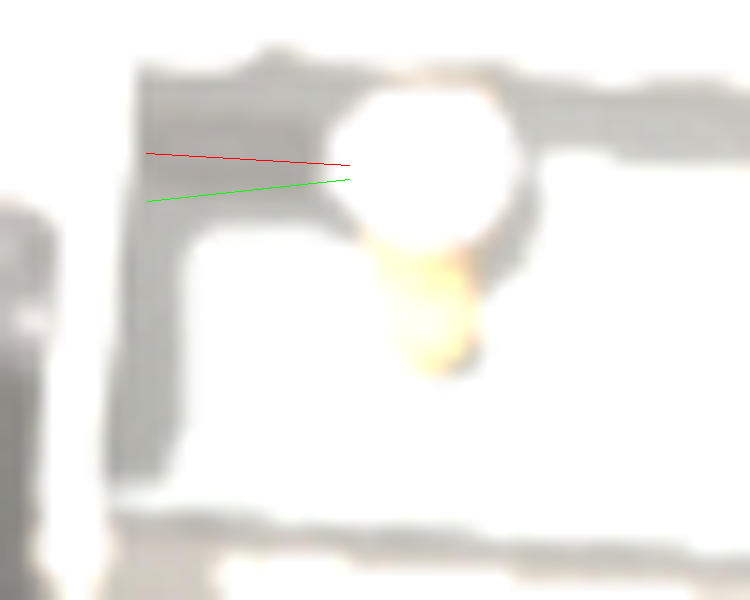

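```bash
python3 -c "
from h import *
st();print(close_job())"
```

```text
t23.25 tcp [0.4344 0.2365 0.2364] box [-0.1112  0.1769] F [-1.  -0.3  0.1] w0.000 j [  49.4    2.   -17.3   -2.4  -69.8 -139.3]
[[-0.019, 0.013, 1.0], [0.038, 0.999, -0.012], [-0.999, 0.038, -0.02]] tool y dir rel box deg 90.09
the job is handed in; nothing more can be done
None
```

I slid the cover fully back, then turned the marked lever (the left one, with the disc on its hub) a quarter turn to the left. Both were pushed to their stops with closed fingers and no pinching. I handed the job in at 23.25 s.

**Last checks**
- **Cover:** the reading in x rose to about 20 N with the fingers no longer advancing. The last pictures show the cover over the whole rear deck, with the lip about 0–2 mm short of its expected place, within camera error.
- **Marked lever:** it met a firm stop (about 11 N in x) with the TCP 1 mm past the place I had worked out. In both pictures it lies across its pipe at about 90°.
- **Other lever and loose things:** the other lever looks unchanged, and I saw no tube, die or tool moved. I checked these by eye only.
- **Arm:** clear of everything, with contact force about zero.

**What failed or disagreed**
- **Fingertip height:** the closed fingertips sat about 26 mm above the reported TCP, by my estimate from the pictures. My first push passed over the lip without touching it. My first try at the lever skimmed its top or missed, and left it where it was. I went lower and repeated both.
- **Wrist joint:** one turn ran the last joint to -173.5°, just inside its -173.66° limit. That left the tool tilted about 2.4° for the rest of the job.
- **Cameras:** the two differed by about 3 mm on the position of the lever's hub.

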